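# Mix the hanging lacquer bottles on the touch mixer

## Robot

A 6-joint arm with a two-finger parallel gripper is mounted at the origin on the work surface. World frame = base frame: x ahead of the robot, y to its left, z up, the work surface at z = 0. Lengths are in m, angles in degrees, forces in N, time in s.
With the tool pointing down it reaches from about 0.375 to 0.9 m from the base axis. Payload 3.1 kg.
Tool frame: the origin (TCP) lies at the very end of the fingers, on their centre line; the grasp point (between the pads) lies 19 mm behind it; z points along the fingers, y is the line along which they close (so a half turn about z gives the same grasp; the last joint's range is limited). The gripper opens to 87 mm and grips with 3 to 60 N. Pads are 19 mm wide; open, the fingers measure 117 mm over their backs; the gripper's body (75 mm by 190 mm) begins 51 mm behind the grasp point.
Start: joints at [53.543, 30.224, 82.088, -0, 67.689, -10.227], TCP at [0.276, 0.561, 0.223] pointing down, gripper open.
Joint ranges: [-176.69, 176.69], [-43.24, 126.21], [12.49, 139.97], [-82, 262], [0, 151.66], [-163.58, 163.58]. Speed limits (degrees/s): [159.86, 159.86, 180, 180, 180, 180].

## Interface

Orientations are given as a 3x3 rotation matrix whose columns are the frame's x, y, z axes.
In Python, from rig import bot gives the robot as it stands.
- The arm moves only by the tool move_arm, never from a script. Its argument "increments" is a list of rows, each an object with "xyz": the shift along the tool's x, y, z in mm, a list of three; "roll": the turn about the tool's z in rad; "grip": the opening in per cent of the stroke, from 0 (shut) to 100 (fully open). A call has 1 to 5 rows; each row shifts and turns the commanded pose from where the row before left it, along the tool's axes as they then stand; what a row does not reach is not made up. A row lasts 1/12 s, in which the tool goes at most 41.7 mm and 7.16 degrees, less where a joint would pass 70% of its speed; a pose out of reach is approached as far as the arm can. A call is refused whole if a number of a shift passes 41.7 or a number of a turn 0.125, either way. A call with a gripper value outside its range is refused whole. The fingers move at their own pace and stop on an object; the grip force is fixed at half the most. Time passes only in rows, so rows that do not move let the fingers close. It gives the time, the measured TCP pose, the force, the opening and the grip force at its end, in the units of the state.
- bot.read_state(): the state, without advancing time (a new reading comes with each control period).
- bot.capture(name): name is "scene" or "side" or "wrist"; returns (picture, depth): 480x640x3 uint8, red, green, blue; 480x640 float32, m along the optical axis (not along the pixel's ray), 0 where there is no reading.
- bot.camera_model(name): a dict with "intrinsics" (3x3 intrinsics, pixels), "rvec" (rotation vector, rad) and "tvec" (3), from world to camera coordinates, as OpenCV has them; the wrist camera has in their place "tool_from_camera" (4x4, takes a point from camera to tool coordinates, whose origin is the TCP and whose axes are the flange's). Camera axes: x right, y down, z forward; pixel columns grow to the right and rows downward; lengths in m; the calibration is good to about 2 mm. A picture is of the moment at which its call begins: read the wrist's pose just before it. camera_model takes no time and is no camera call.
- bot.hand_in(): hands the job in; it is judged then, once.
Trained networks look in the newest picture that a camera, given by its name, has taken for a name from the list of things; names that differ only in an ending like _2 or _b are one class to them, and where a whole thing is asked for, a point or a joint stands for the part that bears it (a point fixed in the world has none). Each returns a list of dicts, best first, with "conf" (0 to 1); they miss things now and then, are a little off and sometimes report something else, mostly with a low value. They report only what shows in the picture. A call takes as long as a camera call. They do not tell look-alikes from the thing itself.
- bot.spot_in(label, camera): "at" ([x, y, z] in m, in the coordinates of the camera as it stood for that picture, good to about 4 mm: the middle of the surface that is visible of it).
- bot.trace(label, camera): "mask" (480x640 bool, what is visible of it).
The state is a dict: "time_s": time; "joint_positions": joint angles; "qvel": joint speeds; "tau": joint torques, N m; "position": TCP position; "tcp_rot": TCP orientation; "force": force on the tool from outside, world axes, zero at the start; "moment": the same for the moment, N m; "opening": opening from 0.0 (shut) to 1.0 (fully open); "grasp_force": force on a finger pad.
Only numpy, scipy, OpenCV 4.12 (cv2) and the standard library are available. Lean on these libraries where they do the work, as an engineer would, in place of code of your own. Each camera call takes 0.05 s, during which the arm holds its last target. There are 200 camera calls.

## Task

Switch the touch mixer on, then shake up every lacquer bottle that hangs on the rack, in the order white, yellow, red, blue (leaving out any that is absent): lift the bottle up off its hanger, hold it upright and centred over the mixer's sprung pad, press the pad fully down with it and keep it down for about two seconds. Stand each bottle upright in a compartment of the tray, down on its floor, once it has been mixed, and switch the mixer off after the last one. Never tip a bottle over, and leave the solder spool, the heat gun and the helping-hands stand where they are.

Things in the scene. Friction and masses are not known exactly. Their poses are not given: they have to be found in the camera images.
- white_mid (a point): White lacquer bottle, its centre 47.5 mm above its underside; z up its axis, x to the hook on its back. Round body 38 mm across, 75 tall; black cap 25 across; 95 tall in all; 0.08-0.17 kg. Hook, 24 mm wide: back strip to x = 22 mm, 9 mm gap, lip x = 31-36 mm reaching from 72 down to 45 mm above the underside. Sides +y and -y are clear to grip. May be absent.
- yellow_mid (a point): Yellow lacquer bottle, its centre 47.5 mm above its underside; z up its axis, x to the hook on its back. Round body 38 mm across, 75 tall; black cap 25 across; 95 tall in all; 0.08-0.17 kg. Hook, 24 mm wide: back strip to x = 22 mm, 9 mm gap, lip x = 31-36 mm reaching from 72 down to 45 mm above the underside. Sides +y and -y are clear to grip. May be absent.
- red_mid (a point): Red lacquer bottle, its centre 47.5 mm above its underside; z up its axis, x to the hook on its back. Round body 38 mm across, 75 tall; black cap 25 across; 95 tall in all; 0.08-0.17 kg. Hook, 24 mm wide: back strip to x = 22 mm, 9 mm gap, lip x = 31-36 mm reaching from 72 down to 45 mm above the underside. Sides +y and -y are clear to grip. May be absent.
- blue_mid (a point): Blue lacquer bottle, its centre 47.5 mm above its underside; z up its axis, x to the hook on its back. Round body 38 mm across, 75 tall; black cap 25 across; 95 tall in all; 0.08-0.17 kg. Hook, 24 mm wide: back strip to x = 22 mm, 9 mm gap, lip x = 31-36 mm reaching from 72 down to 45 mm above the underside. Sides +y and -y are clear to grip. May be absent.
- rack: Fixed rack, origin at table height. Foot x = -10..80 mm, 12 tall, 380 long in y. Four upright flat steel hangers, x = 0..7 mm, 34 wide, tops 97 mm up (nothing is higher), at y = -141, -47, 47, 141 mm. Bottles hang on its -x side: axis at x = -22 mm, underside 30 mm above the table, bottle x along rack x. Lifted straight up 25 mm, a bottle is free.
- mixer: Fixed touch mixer (shaker), white box 170 mm (x) by 130 mm (y), top 85 mm above the table; origin in the centre of its underside, z up. Round pad at x = +35 mm, toggle switch at x = -50 mm, both at y = 0.
- pad_top (a point): Centre of the top of the mixer's sprung round pad (black rubber with an orange disc, 54 mm in diameter), 112 mm above the table when free; moves down with the pad.
- pad (a joint): Travel of the pad in m: 0 free, 0.008 fully pressed against its stop. The spring takes 3 N to start and 9 N to hold fully down; it springs back when released.
- switch (a joint): Angle of the toggle switch in rad: 0 off (leaning to the mixer's -x), 1.0 on (leaning to the mixer's +x). Stays where it is left; about 1.2 N at the tip moves it.
- switch_tip (a point): Centre of the green ball, 20 mm in diameter, at the end of the switch; 55 mm from its pivot, which lies at x = -50 mm, z = 88 mm in the mixer's frame. The ball swings in the mixer's x-z plane, 26 mm either side of the pivot, about 136 mm above the table at either end.
- tray: Loose grey compartment tray, 0.8 kg, 128 mm (x) by 146 mm (y), 40 mm tall; origin in the centre of its underside, z up. Floor 4 mm thick. Four square-cornered compartments 54 mm (x) by 52 mm (y), centred at x = +-33 mm, y = +-43 mm; the walls between them are 12 and 34 mm thick. One bottle to a compartment; the lip of a bottle's hook clears the walls, its back strip goes inside.
- spool: Bystander: orange solder spool standing on its flange, 56 mm in diameter, 41 mm tall; origin in the centre of its underside.
- heat_gun: Bystander: black heat gun standing on its back end, nozzle up, 72 mm in diameter, 195 mm tall, handle out to 145 mm on its +y side; origin in the centre of its underside.
- helping_hand: Bystander: helping-hands stand, round foot 90 mm in diameter, post and crossbar 160 mm long in y, two clips, 155 mm tall; origin in the centre of its underside.
There are look-alikes about, which are no part of the job. What is shaped like the part that bears yellow_mid but orange is not meant.

How it is judged:
By the outcome, as a careful person would: the job done as asked, in the order asked, and still so for the second after the job is handed in, with the robot touching nothing.
Of white, yellow, red, blue only 2 to 3 are there at a start; the rules pass over those that are not, and their reading is None.
At some moment in a run one of tray may be knocked a few centimetres aside while the robot is not near it.
It also fails if it takes over 210 s, if anything falls off the work surface, if the arm or the gripper's body presses on something with over 40 N, if the wrist force passes 120 N, or if a joint passes its speed limit or range.

## Working session

There is one attempt and no reset: what is moved stays moved. The work goes in short steps, Python scripts to look and compute and a tool call to move; the robot and the scene stay as the last step left them, time stands still between calls to the robot, and variables do not carry over. Pictures are saved under pics/ and viewed, at most 14 in all, crops included, and the job is handed in when it is done.

Besides the shell and the picture viewer there is one more tool, called after "Call:" as a command line: name --argument value ..., lists and objects as JSON in quotes. move_arm: Moves the arm, as the interface text tells. Its arguments: {"type":"object","properties":{"increments":{"type":"array"}},"required":["increments"]}

```bash
mkdir -p pics; ls
cat > h.py <<'E'
import numpy as np, cv2
from rig import bot
def T(cam):
    m=bot.camera_model(cam)
    if 'tool_from_camera' in m:
        s=bot.read_state(); W=np.eye(4); W[:3,:3]=np.array(s['tcp_rot']); W[:3,3]=s['position']
        return W@np.array(m['tool_from_camera'])
    R=cv2.Rodrigues(np.array(m['rvec'],float))[0]; A=np.eye(4); A[:3,:3]=R; A[:3,3]=np.ravel(m['tvec'])
    return np.linalg.inv(A)
def cap(cam,name=None):
    t=T(cam); p,d=bot.capture(cam)
    if name: cv2.imwrite(f'pics/{name}.png',p[:,:,::-1])
    return p,d,t
def cloud(d,t,cam):
    K=np.array(bot.camera_model(cam)['intrinsics']); v,u=np.mgrid[:480,:640]
    P=np.stack([(u-K[0,2])/K[0,0]*d,(v-K[1,2])/K[1,1]*d,d],-1)
    W=P@t[:3,:3].T+t[:3,3]; W[d==0]=np.nan
    return W
def w(t,p): return t[:3,:3]@np.array(p)+t[:3,3]
E
python3 - <<'E'
from h import *
np.set_printoptions(precision=3,suppress=True)
for c in ['scene','side']:
    p,d,t=cap(c,c+'0'); print(c,t)
    for l in ['white_mid','yellow_mid','red_mid','blue_mid','rack','mixer','pad_top','switch_tip','tray','spool','heat_gun','helping_hand']:
        print(l,[(round(r['conf'],2),w(t,r['at'])) for r in bot.spot_in(l,c)[:3]])
s=bot.read_state();print(s)
E
```

```text
pics
scene [[ 0.656  0.509 -0.558  1.283]
 [ 0.755 -0.444  0.483 -0.705]
 [-0.002 -0.738 -0.675  1.065]
 [ 0.     0.     0.     1.   ]]
white_mid []
yellow_mid [(0.94, array([0.561, 0.015, 0.063])), (0.69, array([0.651, 0.003, 0.102])), (0.68, array([ 0.555, -0.08 ,  0.062]))]
red_mid [(0.65, array([ 0.632, -0.094,  0.099]))]
blue_mid [(0.21, array([ 0.454, -0.265,  0.079]))]
rack [(0.76, array([ 0.69 , -0.064,  0.015])), (0.26, array([ 0.454, -0.265,  0.079]))]
mixer [(0.9, array([ 0.453, -0.266,  0.081]))]
pad_top [(0.53, array([ 0.459, -0.25 ,  0.113]))]
switch_tip [(0.65, array([ 0.347, -0.242,  0.127]))]
tray [(0.62, array([0.453, 0.214, 0.027]))]
spool [(0.77, array([ 0.46 , -0.019,  0.042]))]
heat_gun []
helping_hand [(0.57, array([ 0.646, -0.437,  0.015]))]
side [[ 0.998 -0.038  0.052  0.456]
 [-0.063 -0.723  0.688 -0.77 ]
 [ 0.012 -0.69  -0.724  0.942]
 [ 0.     0.     0.     1.   ]]
white_mid []
yellow_mid [(0.97, array([ 0.54 , -0.082,  0.074])), (0.87, array([0.541, 0.019, 0.075])), (0.7, array([ 0.414, -0.272,  0.087]))]
red_mid [(0.79, array([ 0.625, -0.09 ,  0.094]))]

[... 299 characters left out ...]
(0.89, array([ 0.453, -0.021,  0.038]))]
heat_gun [(0.56, array([0.563, 0.403, 0.1  ]))]
helping_hand [(0.74, array([ 0.635, -0.435,  0.017])), (0.5, array([ 0.454, -0.02 ,  0.042]))]
{'time_s': 1.3, 'joint_positions': array([ 53.543,  30.224,  82.089,   0.001,  67.69 , -10.226]), 'qvel': array([ 0.041,  0.018, -0.045, -0.053,  0.058,  0.021]), 'tau': array([  0.002, -44.001, -17.699,   0.064,   0.051,   0.   ]), 'position': array([0.276, 0.561, 0.223]), 'tcp_rot': array([[-0.897,  0.442, -0.   ],
       [ 0.442,  0.897, -0.   ],
       [ 0.   , -0.   , -1.   ]]), 'force': array([0.451, 0.156, 0.007]), 'moment': array([0.017, 0.053, 0.055]), 'grasp_force': 0.0, 'opening': 0.9999867686973465}
```

View pics/scene0.png

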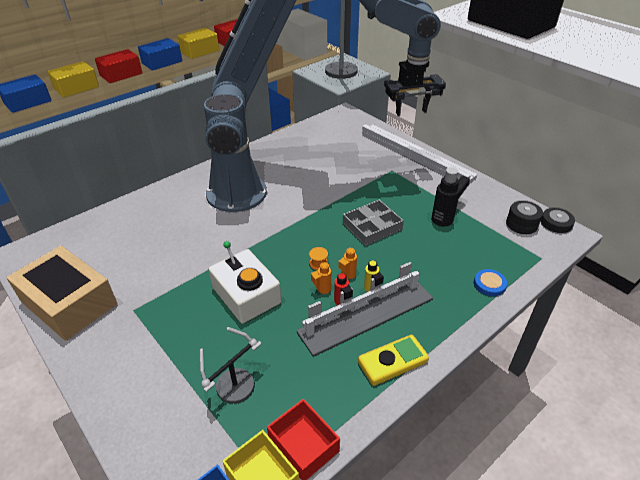

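View pics/side0.png

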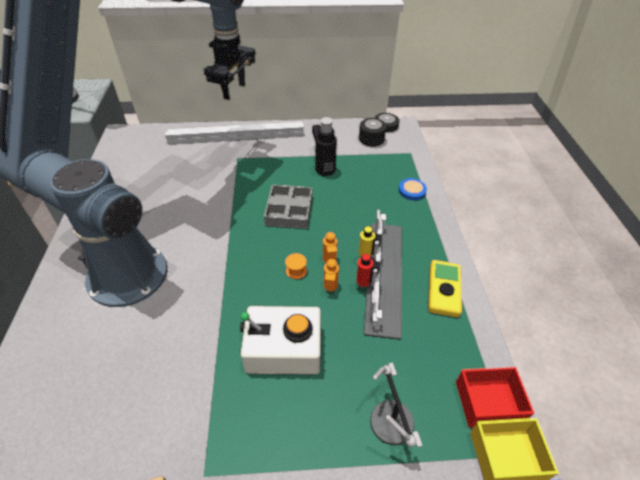

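The rack carries only two bottles, yellow (scene ~372,275) and red (~342,290). White and blue are absent. The two orange-capped bottles at (323,278) and (348,262) are look-alikes standing on the table. I'll confirm that in an enlarged crop and fit the geometry.

```bash
cat >> h.py <<'E'
def rect(P):
    P=P[:,:2]; r=cv2.minAreaRect((P*1000).astype(np.float32)); return np.round(r[0],1),np.round(r[1],1),round(r[2],1)
def both():
    X=[];C=[]
    for c in ['scene','side']:
        p,d,t=cap(c); X.append(cloud(d,t,c).reshape(-1,3)); C.append(p.reshape(-1,3))
    X=np.concatenate(X);C=np.concatenate(C); k=~np.isnan(X[:,0]); return X[k],C[k].astype(int)
def box(X,a,b): return np.all((X>a)&(X<b),1)
E
python3 - <<'E'
from h import *
np.set_printoptions(precision=4,suppress=True)
X=[]
for c in ['scene','side']:
    p,d,t=cap(c); W=cloud(d,t,c); x=W.reshape(-1,3); C=p.reshape(-1,3).astype(int)
    k=~np.isnan(x[:,0]); x=x[k]; C=C[k]
    def clean(P):
        m=np.median(P,0); return P
    g=C.max(1)-C.min(1)<25
    print(c,'table z',np.median(x[box(x,[.3,-.1,-.03],[.4,.1,.03])],0))
    for n,a,b,gg in [('mixer',[.25,-.38,.079],[.6,-.15,.091],C.min(1)>150),('tray',[.35,.1,.033],[.56,.32,.046],g),('foot',[.6,-.3,.007],[.8,.2,.018],g),('hang',[.6,-.3,.09],[.75,.2,.103],g),
      ('pad',[.4,-.33,.108],[.52,-.2,.118],C[:,0]-C[:,2]>80),('ball',[.3,-.3,.11],[.42,-.2,.16],C[:,1]-C[:,0]>30)]:
        k=box(x,a,b)&gg; P=x[k]; print(n,len(P),P.mean(0),rect(P))
        if n=='hang':
            y=np.sort(P[:,1]); print(np.histogram(y,bins=np.arange(-.27,.16,.02)))
    col=C
    for n,kk in [('red',(col[:,0]>120)&(col[:,1]<60)&(col[:,2]<60)),('yel',(col[:,0]>150)&(col[:,1]>120)&(col[:,2]<70)),('orange',(col[:,0]>150)&(col[:,1]>70)&(col[:,1]<135)&(col[:,2]<70))]:
        k=kk&box(x,[.5,-.2,.025],[.7,.15,.13]); P=x[k]
        L=[P] if n!='orange' else [P[P[:,1]<-.03],P[P[:,1]>=-.03]]
        for P in L: print(n,len(P),P.mean(0),P.min(0),P.max(0))
    if c=='scene': a=cv2.resize(p[235:320,290:430],None,fx=5,fy=5); cv2.imwrite('pics/crop1.png',a[:,:,::-1])
E
```

```text
scene table z [ 0.3512 -0.0056  0.0012]
mixer 1493 [ 0.423  -0.253   0.0851] (array([ 419.5, -247.8]), array([128.2, 171. ]), 86.0)
tray 667 [0.4429 0.2232 0.0389] (array([440.9, 226.6]), array([151.2, 133.3]), 81.5)
foot 3340 [ 0.6964 -0.0595  0.0123] (array([696.7, -48.5]), array([380.5,  90.3]), 77.7)
hang 217 [ 0.6612 -0.0501  0.0972] (array([655.5, -37.7]), array([314.4,  47.2]), 74.1)
(array([ 0,  0,  0,  8, 26, 11,  0,  0, 33, 41,  1,  0,  2, 42, 16,  0,  0,
       12, 21,  4,  0]), array([-0.27, -0.25, -0.23, -0.21, -0.19, -0.17, -0.15, -0.13, -0.11,
       -0.09, -0.07, -0.05, -0.03, -0.01,  0.01,  0.03,  0.05,  0.07,
        0.09,  0.11,  0.13,  0.15]))
pad 168 [ 0.4545 -0.2502  0.1128] (array([ 454.4, -250.1]), array([42.6, 44. ]), 31.7)
ball 37 [ 0.3467 -0.2435  0.1412] (array([ 346.1, -242.7]), array([16.4, 13.7]), 87.9)
red 118 [ 0.6121 -0.0682  0.0975] [ 0.5255 -0.1033  0.0263] [0.6469 0.033  0.1296]
yel 310 [ 0.5692 -0.0266  0.0875] [ 0.5268 -0.1061  0.0672] [0.6658 0.0399 0.129 ]
orange 49 [ 0.5468 -0.0779  0.0807] [ 0.5235 -0.1045  0.0676] [ 0.5634 -0.056   0.1006]

[... 566 characters left out ...]
 2,  0]), array([-0.27, -0.25, -0.23, -0.21, -0.19, -0.17, -0.15, -0.13, -0.11,
       -0.09, -0.07, -0.05, -0.03, -0.01,  0.01,  0.03,  0.05,  0.07,
        0.09,  0.11,  0.13,  0.15]))
pad 306 [ 0.4509 -0.249   0.114 ] (array([ 451. , -249.4]), array([45.2, 43.7]), 88.6)
ball 58 [ 0.3408 -0.2427  0.1441] (array([ 341.2, -242.4]), array([14.6, 17.2]), 30.5)
red 163 [ 0.6239 -0.0875  0.1021] [ 0.606  -0.0976  0.0386] [ 0.6445 -0.0644  0.1296]
yel 406 [ 0.5608 -0.0296  0.0865] [ 0.524  -0.1041  0.0492] [0.6602 0.0361 0.1289]
orange 112 [ 0.5552 -0.0764  0.0846] [ 0.5238 -0.1026  0.0345] [ 0.6332 -0.0544  0.1288]
orange 77 [0.5498 0.0127 0.0741] [ 0.5277 -0.0081  0.0252] [0.6452 0.028  0.1013]
```

View pics/crop1.png

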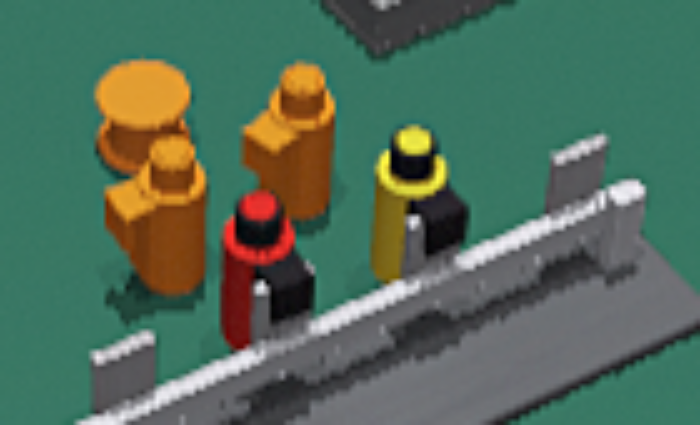

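The crop confirms it. Red (262,240) and yellow (412,165) have black caps and hang on the two middle hangers. The two bottles that are orange all over stand loose on the table, so they're not meant. Fits: rack x axis at -12°, mixer at -4°, tray at -9°.

```bash
cat >> h.py <<'E'
def plan(path,grip,s=None,yaw=None):
    """path: list of (x,y,z) mm-targets in m (world), yaw of tool y in deg; prints rows in tool axes"""
    st=bot.read_state(); R=np.array(st['tcp_rot']); p=np.array(st['position'])
    a=np.degrees(np.arctan2(R[1,1],R[0,1])); 
    for tgt,sp in path:
        tgt=np.array(tgt); n=max(1,int(np.ceil(np.linalg.norm(tgt-p)*1000/sp)))
        if yaw is not None: n=max(n,int(np.ceil(abs(yaw-a)/6.5)))
        st_=(tgt-p)*1000/n
        da=0 if yaw is None else (yaw-a)/n
        print('to',tgt,n,'rows')
        for i in range(n):
            c,s_=np.cos(np.radians(a)),np.sin(np.radians(a))
            y=np.array([c,s_,0]); z=np.array([0,0,-1]); x=np.cross(y,z)
            v=[round(float(st_@k),1) for k in (x,y,z)]
            print('{"xyz":%s,"roll":%.3f,"grip":%g}'%(v,-np.radians(da),grip)); a+=da
            if abs(da)<.01: print('   x',n-i); break
        p=tgt
E
python3 - <<'E'
from h import *
plan([((.34,.43,.30),38),((.47,.20,.30),38),((.49,-.05,.30),40),((.313,-.239,.2),40)],0,yaw=86)
E
```

```text
to [0.34 0.43 0.3 ] 5 rows
{"xyz":[-23.0, -17.8, -15.5],"roll":-0.078,"grip":0}
{"xyz":[-21.5, -19.5, -15.5],"roll":-0.078,"grip":0}
{"xyz":[-20.0, -21.1, -15.5],"roll":-0.078,"grip":0}
{"xyz":[-18.3, -22.6, -15.5],"roll":-0.078,"grip":0}
{"xyz":[-16.5, -24.0, -15.5],"roll":-0.078,"grip":0}
to [0.47 0.2  0.3 ] 7 rows
{"xyz":[-20.8, -31.5, 0.0],"roll":0.000,"grip":0}
   x 7
to [ 0.49 -0.05  0.3 ] 7 rows
{"xyz":[-5.3, -35.4, 0.0],"roll":0.000,"grip":0}
   x 7
to [ 0.313 -0.239  0.2  ] 7 rows
{"xyz":[23.3, -28.7, 14.3],"roll":0.000,"grip":0}
   x 7
```

Call:
move_arm --increments '[{"xyz": [-23, -18, -15.5], "roll": -0.078, "grip": 0}, {"xyz": [-21.5, -19.5, -15.5], "roll": -0.078, "grip": 0}, {"xyz": [-20, -21, -15.5], "roll": -0.078, "grip": 0}, {"xyz": [-18.5, -22.5, -15.5], "roll": -0.078, "grip": 0}, {"xyz": [-16.5, -24, -15.5], "roll": -0.078, "grip": 0}]'

```text
time_s: 1.82
position: [0.3407, 0.4289, 0.3007]
tcp_rot: [[-0.998, 0.063, 0.0], [0.063, 0.998, -0.0], [-0.0, -0.0, -1.0]]
force: [1.5, 1.0, -0.2]
opening: 0.712
grasp_force: 0.0
```

Call:
move_arm --increments '[{"xyz": [-21, -31.5, 0], "roll": 0, "grip": 0}, {"xyz": [-21, -31.5, 0], "roll": 0, "grip": 0}, {"xyz": [-21, -31.5, 0], "roll": 0, "grip": 0}, {"xyz": [-21, -31.5, 0], "roll": 0, "grip": 0}, {"xyz": [-21, -31.5, 0], "roll": 0, "grip": 0}]'

```text
time_s: 2.23
position: [0.435, 0.2642, 0.3004]
tcp_rot: [[-0.998, 0.067, 0.001], [0.067, 0.998, 0.0], [-0.001, 0.0, -1.0]]
force: [0.8, 0.6, -0.1]
opening: 0.325
grasp_force: 0.0
```

Call:
move_arm --increments '[{"xyz": [-21, -31.5, 0], "roll": 0, "grip": 0}, {"xyz": [-21, -31.5, 0], "roll": 0, "grip": 0}, {"xyz": [-5.5, -35.5, 0], "roll": 0, "grip": 0}, {"xyz": [-5.5, -35.5, 0], "roll": 0, "grip": 0}, {"xyz": [-5.5, -35.5, 0], "roll": 0, "grip": 0}]'

```text
time_s: 2.65
position: [0.4814, 0.091, 0.3001]
tcp_rot: [[-0.998, 0.068, 0.0], [0.068, 0.998, 0.0], [-0.0, 0.0, -1.0]]
force: [1.2, 0.0, 0.6]
opening: 0.016
grasp_force: 0.0
```

Call:
move_arm --increments '[{"xyz": [-5.5, -35.5, 0], "roll": 0, "grip": 0}, {"xyz": [-5.5, -35.5, 0], "roll": 0, "grip": 0}, {"xyz": [-5.5, -35.5, 0], "roll": 0, "grip": 0}, {"xyz": [-5.5, -35.5, 0], "roll": 0, "grip": 0}, {"xyz": [0, 0, 0], "roll": 0, "grip": 0}]'

```text
time_s: 3.07
position: [0.4951, -0.0566, 0.3004]
tcp_rot: [[-0.997, 0.074, 0.002], [0.074, 0.997, -0.004], [-0.003, -0.004, -1.0]]
force: [0.8, 0.1, -0.0]
opening: 0.007
grasp_force: 0.0
```

Run:
```python
from h import *
np.set_printoptions(precision=4,suppress=True)
print(np.array(bot.camera_model('wrist')['tool_from_camera']))
p,d,t=cap('wrist','w1'); W=cloud(d,t,'wrist'); print(W[::160,::200],W[-1,-1])
plan([((.313,-.239,.2),40)],0)
```

```text
[[-0.0001 -0.9545 -0.2983  0.0816]
 [ 1.      0.0001 -0.0006  0.0006]
 [ 0.0006 -0.2983  0.9545 -0.1623]
 [ 0.      0.      0.      1.    ]]
[[[ 0.2644 -0.3886  0.0032]
  [ 0.2799 -0.1754  0.0014]
  [ 0.2957  0.0385  0.0003]
  [ 0.3119  0.2514  0.0008]]

 [[ 0.429  -0.4457  0.0022]
  [ 0.4418 -0.1813  0.0708]
  [ 0.4646  0.036   0.0012]
  [ 0.4819  0.2742  0.0031]]

 [[ 0.4534 -0.1315  0.3819]
  [ 0.4562 -0.0826  0.3831]
  [ 0.4599 -0.0351  0.3825]
  [ 0.702   0.3079 -0.    ]]] [0.476  0.0001 0.4129]
to [ 0.313 -0.239  0.2  ] 7 rows
{"xyz":[23.9, -28.3, 14.3],"roll":-0.000,"grip":0}
   x 7
```

View pics/w1.png

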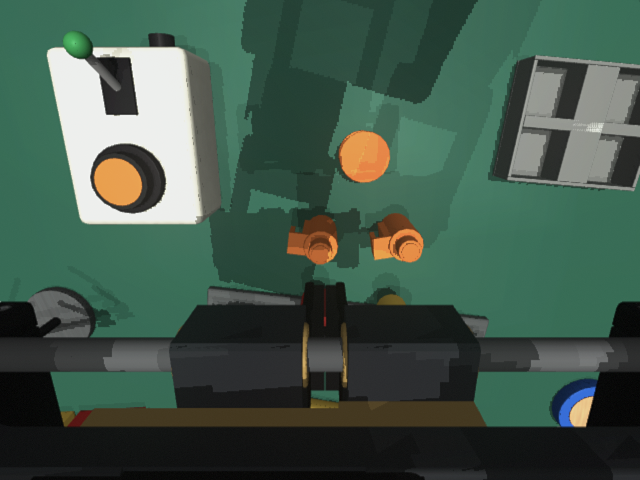

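The wrist view shows the mixer (135,140), the pad (120,182), the ball (78,45) and the tray (570,120), all clear. The gripper hides the rack. I'll refine the mixer and tray poses from this view.

```bash
cat >> h.py <<'E'
def meas(x,C,what):
    for n,a,b,gg in [('mixer',[.25,-.38,.079],[.6,-.15,.091],C.min(1)>150),('tray',[.33,.07,.033],[.60,.38,.046],(C.max(1)-C.min(1)<30)),('foot',[.6,-.3,.007],[.8,.2,.018],(C.max(1)-C.min(1)<30)),('hang',[.6,-.3,.09],[.75,.2,.103],(C.max(1)-C.min(1)<30)),
      ('pad',[.4,-.33,.098],[.52,-.2,.118],C[:,0]-C[:,2]>80),('ball',[.3,-.3,.11],[.45,-.2,.16],C[:,1]-C[:,0]>30)]:
        if n in what:
            P=x[box(x,a,b)&gg]
            if len(P)>5: print(n,len(P),P.mean(0),*rect(P))
def flat(W,p):
    x=W.reshape(-1,3); C=p.reshape(-1,3).astype(int); k=~np.isnan(x[:,0]); return x[k],C[k]
E
python3 - <<'E'
from h import *
np.set_printoptions(precision=4,suppress=True)
p,d,t=cap('wrist'); x,C=flat(cloud(d,t,'wrist'),p); meas(x,C,['mixer','tray','pad','ball'])
E
```

```text
mixer 16298 [ 0.4087 -0.2394  0.0849] [ 417.6 -244.6] [128.4 166.4] 85.8
tray 7233 [0.4373 0.2219 0.0394] [439. 229.] [147.7 128. ] 81.0
pad 1770 [ 0.4526 -0.2473  0.1128] [ 453.1 -247.3] [44.6 43.3] 85.9
ball 614 [ 0.3428 -0.2361  0.143 ] [ 342.1 -237.9] [19. 18.] 28.5
```

Call:
move_arm --increments '[{"xyz": [24, -28, 14], "roll": 0, "grip": 0}, {"xyz": [24, -28, 14], "roll": 0, "grip": 0}, {"xyz": [24, -28, 14], "roll": 0, "grip": 0}, {"xyz": [24, -28, 14], "roll": 0, "grip": 0}, {"xyz": [24, -28, 14], "roll": 0, "grip": 0}]'

```text
time_s: 3.58
position: [0.3636, -0.1812, 0.2298]
tcp_rot: [[-0.998, 0.065, 0.001], [0.065, 0.998, -0.0], [-0.001, -0.0, -1.0]]
force: [0.1, -0.7, -0.3]
opening: 0.005
grasp_force: 0.0
```

Call:
move_arm --increments '[{"xyz": [24, -28, 14], "roll": 0, "grip": 0}, {"xyz": [24, -28, 14], "roll": 0, "grip": 0}, {"xyz": [0, 0, 0], "roll": 0, "grip": 0}]'

```text
time_s: 3.83
position: [0.3093, -0.2365, 0.2005]
tcp_rot: [[-0.997, 0.073, -0.003], [0.073, 0.997, 0.002], [0.003, 0.001, -1.0]]
force: [0.1, 0.6, 0.0]
opening: 0.009
grasp_force: 0.0
```

Call:
move_arm --increments '[{"xyz": [0, -2, 24], "roll": 0, "grip": 0}, {"xyz": [0, 0, 24], "roll": 0, "grip": 0}, {"xyz": [0, 0, 24], "roll": 0, "grip": 0}, {"xyz": [0, 0, 0], "roll": 0, "grip": 0}]'

```text
time_s: 4.17
position: [0.3118, -0.2335, 0.1276]
tcp_rot: [[-0.998, 0.067, -0.004], [0.067, 0.998, 0.006], [0.005, 0.006, -1.0]]
force: [-0.3, 1.2, 0.3]
opening: 0.003
grasp_force: 0.0
```

Call:
move_arm --increments '[{"xyz": [-12, 0, 0], "roll": 0, "grip": 0}, {"xyz": [-12, 0, 0], "roll": 0, "grip": 0}, {"xyz": [-12, 0, 0], "roll": 0, "grip": 0}, {"xyz": [-12, 0, 0], "roll": 0, "grip": 0}, {"xyz": [-12, 0, 0], "roll": 0, "grip": 0}]'

```text
time_s: 4.58
position: [0.3747, -0.241, 0.131]
tcp_rot: [[-0.998, 0.066, 0.002], [0.066, 0.998, -0.002], [-0.002, -0.002, -1.0]]
force: [-2.3, -1.1, -2.2]
opening: 0.0
grasp_force: 2.0
```

Run:
```python
from h import *
np.set_printoptions(precision=4,suppress=True)
s=bot.read_state(); print(s['position'],s['force'])
p,d,t=cap('side','s2'); x,C=flat(cloud(d,t,'side'),p); meas(x,C,['ball'])
cv2.imwrite('pics/s2c.png',cv2.resize(p[270:390,200:360],None,fx=4,fy=4)[:,:,::-1])
```

```text
[ 0.3747 -0.241   0.131 ] [-2.2517 -1.1203 -2.2448]
```

Call:
move_arm --increments '[{"xyz": [-2, 0, 0], "roll": 0, "grip": 0}, {"xyz": [0, 0, 0], "roll": 0, "grip": 0}]'

```text
time_s: 4.8
position: [0.3748, -0.241, 0.1307]
tcp_rot: [[-0.998, 0.065, -0.002], [0.065, 0.998, -0.001], [0.002, -0.001, -1.0]]
force: [-5.1, -2.1, 5.0]
opening: 0.009
grasp_force: 3.0
```

Run:
```python
from h import *
np.set_printoptions(precision=4,suppress=True)
s=bot.read_state(); print(s['position'],s['force'])
p,d,t=cap('side'); x,C=flat(cloud(d,t,'side'),p); 
cv2.imwrite('pics/s3c.png',cv2.resize(p[270:390,200:360],None,fx=4,fy=4)[:,:,::-1])
```

```text
[ 0.3748 -0.241   0.1307] [-5.0541 -2.0885  4.9874]
```

View pics/s3c.png

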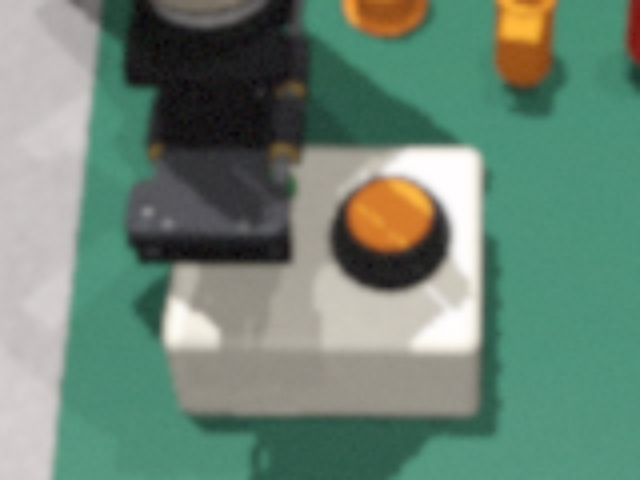

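The ball is hidden behind the gripper at (285,180), but the TCP has stalled at 5 N, so the switch is on its stop. I'll back off, rise and check.

Call:
move_arm --increments '[{"xyz": [15, 0, 0], "roll": 0, "grip": 0}, {"xyz": [0, 0, -30], "roll": 0, "grip": 0}, {"xyz": [0, 0, -40], "roll": 0, "grip": 0}, {"xyz": [-10, 15, -40], "roll": 0, "grip": 0}, {"xyz": [-30, 25, -10], "roll": 0, "grip": 0}]'

```text
time_s: 5.27
position: [0.4036, -0.2062, 0.2541]
tcp_rot: [[-0.997, 0.072, 0.008], [0.072, 0.997, -0.008], [-0.009, -0.008, -1.0]]
force: [0.1, -1.2, 0.1]
opening: 0.005
grasp_force: 0.0
```

Call:
move_arm --increments '[{"xyz": [-35, 20, 0], "roll": 0, "grip": 100}, {"xyz": [-40, 10, 0], "roll": 0, "grip": 100}, {"xyz": [-40, 10, 0], "roll": 0, "grip": 100}, {"xyz": [-40, 10, 0], "roll": 0, "grip": 100}, {"xyz": [0, 0, 0], "roll": 0, "grip": 100}]'

```text
time_s: 5.68
position: [0.5686, -0.1626, 0.2491]
tcp_rot: [[-0.998, 0.064, 0.011], [0.064, 0.998, -0.002], [-0.011, -0.001, -1.0]]
force: [0.6, -0.4, 0.8]
opening: 0.295
grasp_force: 0.0
```

Run:
```python
from h import *
np.set_printoptions(precision=4,suppress=True)
for c in ['wrist','side']:
    p,d,t=cap(c); x,C=flat(cloud(d,t,c),p); meas(x,C,['ball','pad','mixer'])
plan([((.78,-.03,.3),40)],100,yaw=78)
```

```text
mixer 12979 [ 0.4373 -0.255   0.0851] [ 447.9 -248.1] [124.5 106.3] 86.3
pad 3078 [ 0.4526 -0.2472  0.1128] [ 453.  -247.4] [43.9 43.8] 65.6
mixer 2712 [ 0.4118 -0.2569  0.086 ] [ 416.1 -246.2] [129.2 167.2] 86.0
pad 311 [ 0.451  -0.2488  0.1141] [ 451.  -248.4] [46.9 43.6] 88.2
ball 49 [ 0.3925 -0.247   0.1438] [ 391.9 -246. ] [11.6 16. ] 60.4
to [ 0.78 -0.03  0.3 ] 7 rows
{"xyz":[-29.9, 21.0, -7.4],"roll":0.021,"grip":100}
{"xyz":[-29.5, 21.6, -7.4],"roll":0.021,"grip":100}
{"xyz":[-29.0, 22.2, -7.4],"roll":0.021,"grip":100}
{"xyz":[-28.6, 22.8, -7.4],"roll":0.021,"grip":100}
{"xyz":[-28.1, 23.3, -7.4],"roll":0.021,"grip":100}
{"xyz":[-27.6, 23.9, -7.4],"roll":0.021,"grip":100}
{"xyz":[-27.1, 24.5, -7.4],"roll":0.021,"grip":100}
```

The ball moved 52 mm, which is full travel, so the mixer is on. Next, a wrist view of the rack from beyond it.

Call:
move_arm --increments '[{"xyz": [-30, 21, -8], "roll": 0.021, "grip": 100}, {"xyz": [-29.5, 21.5, -8], "roll": 0.021, "grip": 100}, {"xyz": [-29, 22, -8], "roll": 0.021, "grip": 100}, {"xyz": [-28.5, 23, -8], "roll": 0.021, "grip": 100}, {"xyz": [-28, 23.5, -8], "roll": 0.021, "grip": 100}]'

```text
time_s: 6.2
position: [0.7159, -0.0688, 0.2891]
tcp_rot: [[-0.985, 0.174, -0.001], [0.174, 0.985, 0.0], [0.001, 0.0, -1.0]]
force: [0.7, -0.9, -0.1]
opening: 0.77
grasp_force: 0.0
```

Call:
move_arm --increments '[{"xyz": [-27.5, 24, -8], "roll": 0.021, "grip": 100}, {"xyz": [-27, 24.5, -8], "roll": 0.021, "grip": 100}, {"xyz": [0, 0, 0], "roll": 0, "grip": 100}, {"xyz": [0, 0, 0], "roll": 0, "grip": 100}]'

```text
time_s: 6.53
position: [0.7786, -0.0307, 0.3037]
tcp_rot: [[-0.977, 0.212, -0.0], [0.212, 0.977, 0.0], [0.0, -0.0, -1.0]]
force: [-0.3, 0.3, -0.5]
opening: 0.982
grasp_force: 0.0
```

Run:
```python
from h import *
np.set_printoptions(precision=4,suppress=True)
s=bot.read_state(); print(s['position'],s['tcp_rot'])
p,d,t=cap('wrist','w4'); x,C=flat(cloud(d,t,'wrist'),p); meas(x,C,['foot','hang','tray'])
for n,kk in [('red',(C[:,0]>100)&(C[:,1]<60)&(C[:,2]<60)),('yel',(C[:,0]>130)&(C[:,1]>110)&(C[:,2]<70))]:
  for z0,z1 in [(.100,.109),(.12,.13)]:
    P=x[kk&box(x,[.59,-.15,z0],[.68,.08,z1])]
    if len(P): print(n,z0,len(P),P.mean(0),P.min(0),P.max(0),rect(P), [np.round(v,3) for v in cv2.minEnclosingCircle(P[:,:2].astype(np.float32))])
```

```text
[ 0.7786 -0.0307  0.3037] [[-0.9774  0.2115 -0.0004]
 [ 0.2115  0.9774  0.    ]
 [ 0.0004 -0.0001 -1.    ]]
foot 20317 [ 0.6982 -0.0439  0.0121] [726.  -50.2] [379.2 161. ] 78.8
hang 1928 [ 0.6611 -0.0371  0.0993] [659.8 -36.6] [315.7  21.7] 78.9
red 0.1 609 [ 0.6297 -0.0741  0.1049] [ 0.6072 -0.0957  0.1026] [ 0.6442 -0.0593  0.1072] (array([626.7, -76.8]), array([34.9, 36.8]), 37.2) [array([ 0.626, -0.077]), np.float64(0.019)]
red 0.12 422 [ 0.6258 -0.0776  0.126 ] [ 0.6142 -0.0899  0.1224] [ 0.6352 -0.0685  0.1278] (array([626.8, -78.8]), array([18.5, 21.1]), 48.1) [array([ 0.625, -0.08 ]), np.float64(0.011)]
yel 0.1 64 [0.6563 0.011  0.1046] [ 0.6381 -0.0027  0.1016] [0.6629 0.0267 0.1065] (array([653.7,  10.5]), array([32.3, 16.2]), 48.3) [array([0.652, 0.012]), np.float64(0.017)]
yel 0.12 12 [0.6418 0.0186 0.1245] [0.6329 0.0056 0.1221] [0.6513 0.0283 0.1269] (array([640.8,  17.4]), array([23.8, 13.5]), 68.8) [array([0.644, 0.016]), np.float64(0.012)]
```

View pics/w4.png

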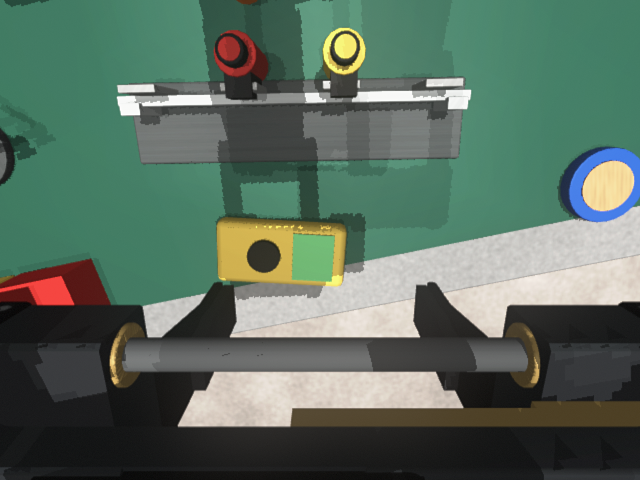

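Red (235,45) and yellow (344,48) show clearly on the two middle hangers. I'll refine their axes.

Run:
```python
from h import *
np.set_printoptions(precision=4,suppress=True)
p,d,t=cap('wrist'); W=cloud(d,t,'wrist')
h=cv2.cvtColor(p,cv2.COLOR_RGB2HSV); x,H=flat(W,h)
for n,lo,hi in [('red',0,6),('yel',22,36)]:
    k=(H[:,0]>=lo)&(H[:,0]<=hi)&(H[:,1]>120)&(H[:,2]>50)
    for z0,z1 in [(.098,.11),(.118,.132)]:
        P=x[k&box(x,[.59,-.15,z0],[.68,.08,z1])]
        print(n,z0,len(P),P.mean(0),[np.round(v,4) for v in cv2.minEnclosingCircle(P[:,:2].astype(np.float32))])
k=box(x,[.62,-.25,.094],[.72,.17,.103]); P=x[k]; q=P[:,:2]-[.659,-.038]; yax=np.array([np.sin(np.radians(11.5)),np.cos(np.radians(11.5))]); xax=np.array([yax[1],-yax[0]])
u=q@xax; v=q@yax
for a,b in [(-.17,-.11),(-.03,.03),(.11,.17)]:
    m=(v>a)&(v<b)&(abs(u)<.03); print(m.sum(),np.percentile(u[m],[2,50,98]),np.percentile(v[m],[2,50,98]))
plan([((.644,.013,.3),40),((.644,.013,.2),40),((.644,.013,.075),25)],100,yaw=78.5)
```

```text
red 0.098 726 [ 0.6302 -0.0736  0.1046] [array([ 0.626 , -0.0774]), np.float64(0.0191)]
red 0.118 484 [ 0.6254 -0.0774  0.1258] [array([ 0.6256, -0.0774]), np.float64(0.0125)]
yel 0.098 742 [0.6475 0.0142 0.1047] [array([0.6446, 0.0159]), np.float64(0.0189)]
yel 0.118 485 [0.6439 0.0163 0.1256] [array([0.6441, 0.0161]), np.float64(0.0125)]
328 [-0.0013  0.0023  0.0056] [-0.1557 -0.1393 -0.123 ]
57 [-0.0287 -0.0189  0.0036] [-0.0299 -0.0273 -0.0265]
306 [-0.003   0.0004  0.0038] [0.1253 0.1417 0.158 ]
to [0.644 0.013 0.3  ] 4 rows
{"xyz":[34.9, 4.0, 0.9],"roll":-0.004,"grip":100}
{"xyz":[34.9, 4.1, 0.9],"roll":-0.004,"grip":100}
{"xyz":[34.8, 4.2, 0.9],"roll":-0.004,"grip":100}
{"xyz":[34.8, 4.4, 0.9],"roll":-0.004,"grip":100}
to [0.644 0.013 0.2  ] 3 rows
{"xyz":[0.0, 0.0, 33.3],"roll":0.000,"grip":100}
   x 3
to [0.644 0.013 0.075] 5 rows
{"xyz":[0.0, 0.0, 25.0],"roll":0.000,"grip":100}
   x 5
```

Call:
move_arm --increments '[{"xyz": [35.3, 4.2, 0], "roll": -0.004, "grip": 100}, {"xyz": [35.3, 4.3, 0], "roll": -0.004, "grip": 100}, {"xyz": [35.3, 4.4, 0], "roll": -0.004, "grip": 100}, {"xyz": [35.3, 4.5, 0], "roll": -0.004, "grip": 100}, {"xyz": [0, 0, 0], "roll": 0, "grip": 100}]'

```text
time_s: 7.05
position: [0.6326, 0.0167, 0.3027]
tcp_rot: [[-0.98, 0.197, -0.014], [0.197, 0.98, 0.003], [0.014, 0.0, -1.0]]
force: [-0.4, 0.8, 0.3]
opening: 1.001
grasp_force: 0.0
```

Call:
move_arm --increments '[{"xyz": [0, 0, 35], "roll": 0, "grip": 100}, {"xyz": [0, 0, 35], "roll": 0, "grip": 100}, {"xyz": [0, 0, 30], "roll": 0, "grip": 100}, {"xyz": [0, 0, 0], "roll": 0, "grip": 100}, {"xyz": [0, 0, 0], "roll": 0, "grip": 100}]'

```text
time_s: 7.47
position: [0.6417, 0.0138, 0.2031]
tcp_rot: [[-0.98, 0.199, -0.005], [0.199, 0.98, 0.001], [0.005, -0.0, -1.0]]
force: [0.7, 0.8, 0.8]
opening: 1.004
grasp_force: 0.0
```

Run:
```python
from h import *
plan([((.6444,.016,.15),40),((.6444,.016,.075),20)],100,yaw=78.7)
s=bot.read_state();print(s['position'],s['tcp_rot'],s['force'])
```

```text
to [0.6444 0.016  0.15  ] 2 rows
{"xyz":[-1.1, 1.4, 26.5],"roll":-0.002,"grip":100}
{"xyz":[-1.1, 1.4, 26.5],"roll":-0.002,"grip":100}
to [0.6444 0.016  0.075 ] 4 rows
{"xyz":[0.0, 0.0, 18.8],"roll":-0.000,"grip":100}
   x 4
[0.64169774 0.01376719 0.20306307] [[-9.79984368e-01  1.99019230e-01 -4.68876477e-03]
 [ 1.99018701e-01  9.79995518e-01  5.83851482e-04]
 [ 4.71116613e-03 -3.60986547e-04 -9.99988837e-01]] [0.65776716 0.78854865 0.75795989]
```

Call:
move_arm --increments '[{"xyz": [-0.5, 1, 26.5], "roll": 0, "grip": 100}, {"xyz": [0, 0, 26.5], "roll": 0, "grip": 100}, {"xyz": [0, 0, 25], "roll": 0, "grip": 100}, {"xyz": [0, 0, 20], "roll": 0, "grip": 100}, {"xyz": [0, 0, 0], "roll": 0, "grip": 100}]'

```text
time_s: 7.88
position: [0.6432, 0.015, 0.1047]
tcp_rot: [[-0.98, 0.198, -0.004], [0.198, 0.98, 0.0], [0.004, -0.0, -1.0]]
force: [0.3, 0.9, -0.3]
opening: 0.999
grasp_force: 0.0
```

Call:
move_arm --increments '[{"xyz": [0, 0, 15], "roll": 0, "grip": 100}, {"xyz": [0, 0, 15], "roll": 0, "grip": 100}, {"xyz": [0, 0, 0], "roll": 0, "grip": 100}, {"xyz": [0, 0, 0], "roll": 0, "grip": 100}]'

```text
time_s: 8.22
position: [0.6458, 0.015, 0.0782]
tcp_rot: [[-0.98, 0.198, 0.003], [0.198, 0.98, -0.0], [-0.003, 0.0, -1.0]]
force: [-0.9, 0.8, -0.1]
opening: 1.002
grasp_force: 0.0
```

Call:
move_arm --increments '[{"xyz": [0, 1, 4], "roll": 0, "grip": 100}, {"xyz": [0, 0, 0], "roll": 0, "grip": 20}, {"xyz": [0, 0, 0], "roll": 0, "grip": 20}, {"xyz": [0, 0, 0], "roll": 0, "grip": 20}, {"xyz": [0, 0, 0], "roll": 0, "grip": 20}]'

```text
time_s: 8.63
position: [0.645, 0.0165, 0.0726]
tcp_rot: [[-0.98, 0.197, 0.001], [0.197, 0.98, -0.0], [-0.001, 0.0, -1.0]]
force: [0.2, 0.2, -0.4]
opening: 0.782
grasp_force: 0.0
```

Call:
move_arm --increments '[{"xyz": [0, 0, 0], "roll": 0, "grip": 20}, {"xyz": [0, 0, 0], "roll": 0, "grip": 20}, {"xyz": [0, 0, 0], "roll": 0, "grip": 20}, {"xyz": [0, 0, 0], "roll": 0, "grip": 20}, {"xyz": [0, 0, 0], "roll": 0, "grip": 20}]'

```text
time_s: 9.05
position: [0.6446, 0.0164, 0.072]
tcp_rot: [[-0.98, 0.197, -0.0], [0.197, 0.98, -0.0], [0.0, -0.0, -1.0]]
force: [-1.0, -0.4, -0.5]
opening: 0.428
grasp_force: 30.0
```

Call:
move_arm --increments '[{"xyz": [0, 0, -12], "roll": 0, "grip": 20}, {"xyz": [0, 0, -12], "roll": 0, "grip": 20}, {"xyz": [0, 0, -20], "roll": 0, "grip": 20}, {"xyz": [0, 0, -30], "roll": 0, "grip": 20}, {"xyz": [0, 0, -30], "roll": 0, "grip": 20}]'

```text
time_s: 9.47
position: [0.6441, 0.0166, 0.1776]
tcp_rot: [[-0.98, 0.197, -0.001], [0.197, 0.98, 0.0], [0.001, 0.0, -1.0]]
force: [0.7, -0.1, -1.4]
opening: 0.43
grasp_force: 30.0
```

Call:
move_arm --increments '[{"xyz": [0, 0, -30], "roll": 0, "grip": 20}, {"xyz": [0, 0, -10], "roll": 0, "grip": 20}, {"xyz": [0, 0, 0], "roll": 0, "grip": 20}, {"xyz": [0, 0, 0], "roll": 0, "grip": 20}]'

```text
time_s: 9.8
position: [0.6444, 0.0166, 0.2164]
tcp_rot: [[-0.98, 0.197, 0.001], [0.197, 0.98, -0.0], [-0.001, 0.0, -1.0]]
force: [-0.6, 0.4, -1.8]
opening: 0.427
grasp_force: 30.0
```

Run:
```python
from h import *
s=bot.read_state();print(s['position'],s['force'],s['opening'],s['grasp_force'])
p,d,t=cap('side','s5'); cv2.imwrite('pics/s5c.png',cv2.resize(p[150:390,260:460],None,fx=2.5,fy=2.5)[:,:,::-1])
plan([((.453,-.248,.215),30)],20)
```

```text
[0.64443449 0.01656434 0.21635854] [-0.61522304  0.432207   -1.76249817] 0.42749272385042836 30.000156490132213
to [ 0.453 -0.248  0.215] 11 rows
{"xyz":[12.2, -27.0, -0.0],"roll":-0.000,"grip":20}
   x 11
```

View pics/s5c.png

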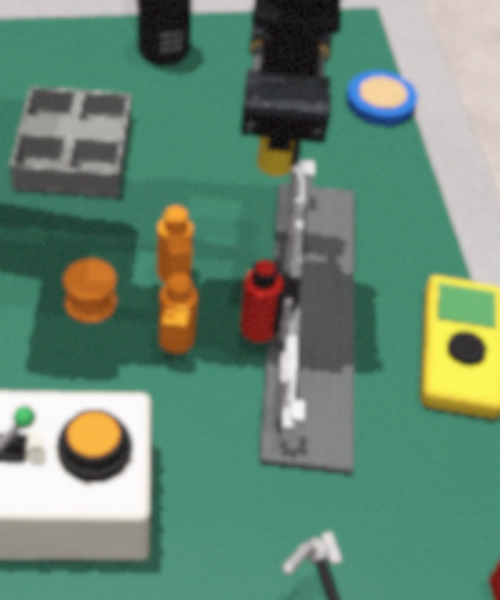

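The yellow bottle (277,155) is lifted free and red (263,300) is undisturbed. Now to the pad.

Call:
move_arm --increments '[{"xyz": [12, -27, 0], "roll": 0, "grip": 20}, {"xyz": [12, -27, 0], "roll": 0, "grip": 20}, {"xyz": [12, -27, 0], "roll": 0, "grip": 20}, {"xyz": [12, -27, 0], "roll": 0, "grip": 20}, {"xyz": [12, -27, 0], "roll": 0, "grip": 20}]'

```text
time_s: 10.27
position: [0.5568, -0.1042, 0.2133]
tcp_rot: [[-0.98, 0.197, -0.005], [0.197, 0.98, 0.002], [0.006, 0.001, -1.0]]
force: [-0.0, 0.6, -0.9]
opening: 0.428
grasp_force: 30.0
```

Call:
move_arm --increments '[{"xyz": [12, -27, 0], "roll": 0, "grip": 20}, {"xyz": [12, -27, 0], "roll": 0, "grip": 20}, {"xyz": [12, -27, 0], "roll": 0, "grip": 20}, {"xyz": [12, -27, 0], "roll": 0, "grip": 20}, {"xyz": [12, -27, 0], "roll": 0, "grip": 20}]'

```text
time_s: 10.68
position: [0.4715, -0.2245, 0.2137]
tcp_rot: [[-0.98, 0.197, -0.004], [0.197, 0.98, 0.003], [0.005, 0.002, -1.0]]
force: [-0.2, -0.2, -0.8]
opening: 0.431
grasp_force: 30.0
```

Call:
move_arm --increments '[{"xyz": [14, -27, 0], "roll": 0, "grip": 20}, {"xyz": [0, 0, 10], "roll": 0, "grip": 20}, {"xyz": [0, 0, 10], "roll": 0, "grip": 20}, {"xyz": [0, 0, 0], "roll": 0, "grip": 20}, {"xyz": [0, 0, 0], "roll": 0, "grip": 20}]'

```text
time_s: 11.1
position: [0.4541, -0.2465, 0.1941]
tcp_rot: [[-0.98, 0.197, -0.003], [0.197, 0.98, 0.003], [0.004, 0.003, -1.0]]
force: [-0.2, -0.0, -0.2]
opening: 0.431
grasp_force: 30.0
```

Run:
```python
from h import *
s=bot.read_state();print(s['position'],s['force'],s['opening'],s['grasp_force'])
plan([((.453,-.248,.170),30)],20)
```

```text
[ 0.45408061 -0.24645802  0.19407863] [-0.19545418 -0.02568942 -0.19482084] 0.43094329932951614 30.000011287629604
to [ 0.453 -0.248  0.17 ] 1 rows
{"xyz":[0.8, -1.7, 24.1],"roll":-0.000,"grip":20}
   x 1
```

Call:
move_arm --increments '[{"xyz": [0.5, -1.5, 18], "roll": 0, "grip": 20}, {"xyz": [0, 0, 16], "roll": 0, "grip": 20}, {"xyz": [0, 0, 0], "roll": 0, "grip": 20}, {"xyz": [0, 0, 5], "roll": 0, "grip": 20}, {"xyz": [0, 0, 0], "roll": 0, "grip": 20}]'

```text
time_s: 11.52
position: [0.4544, -0.2489, 0.1568]
tcp_rot: [[-0.981, 0.196, -0.0], [0.196, 0.981, 0.0], [0.0, 0.0, -1.0]]
force: [0.2, -0.0, -0.2]
opening: 0.433
grasp_force: 30.0
```

Call:
move_arm --increments '[{"xyz": [0, 0, 3], "roll": 0, "grip": 20}, {"xyz": [0, 0, 3], "roll": 0, "grip": 20}, {"xyz": [0, 0, 0], "roll": 0, "grip": 20}, {"xyz": [0, 0, 0], "roll": 0, "grip": 20}]'

```text
time_s: 11.85
position: [0.4549, -0.2499, 0.1519]
tcp_rot: [[-0.98, 0.198, 0.002], [0.198, 0.98, -0.001], [-0.002, -0.001, -1.0]]
force: [0.9, 0.3, 3.4]
opening: 0.43
grasp_force: 30.0
```

Call:
move_arm --increments '[{"xyz": [0, 0, -6], "roll": 0, "grip": 20}, {"xyz": [2, 2, 0], "roll": 0, "grip": 20}, {"xyz": [0, 0, 0], "roll": 0, "grip": 20}, {"xyz": [0, 0, 5], "roll": 0, "grip": 20}, {"xyz": [0, 0, 4], "roll": 0, "grip": 20}]'

```text
time_s: 12.27
position: [0.4525, -0.2473, 0.1481]
tcp_rot: [[-0.98, 0.198, 0.001], [0.198, 0.98, -0.0], [-0.001, -0.0, -1.0]]
force: [-0.7, 1.4, 5.6]
opening: 0.425
grasp_force: 30.0
```

Call:
move_arm --increments '[{"xyz": [0, 0, 2], "roll": 0, "grip": 20}, {"xyz": [0, 0, 2], "roll": 0, "grip": 20}, {"xyz": [0, 0, 0], "roll": 0, "grip": 20}, {"xyz": [0, 0, 0], "roll": 0, "grip": 20}]'

```text
time_s: 12.6
position: [0.4527, -0.2474, 0.1459]
tcp_rot: [[-0.98, 0.197, 0.001], [0.197, 0.98, -0.001], [-0.001, -0.001, -1.0]]
force: [-3.4, 3.0, 18.1]
opening: 0.43
grasp_force: 30.0
```

Call:
move_arm --increments '[{"xyz": [0, 0, 0], "roll": 0, "grip": 20}, {"xyz": [0, 0, 0], "roll": 0, "grip": 20}, {"xyz": [0, 0, 0], "roll": 0, "grip": 20}, {"xyz": [0, 0, 0], "roll": 0, "grip": 20}, {"xyz": [0, 0, 0], "roll": 0, "grip": 20}]'

```text
time_s: 13.02
position: [0.4527, -0.2474, 0.1459]
tcp_rot: [[-0.98, 0.197, 0.001], [0.197, 0.98, -0.001], [-0.001, -0.001, -1.0]]
force: [-1.7, 2.6, 17.5]
opening: 0.432
grasp_force: 30.0
```

Call:
move_arm --increments '[{"xyz": [0, 0, 0], "roll": 0, "grip": 20}, {"xyz": [0, 0, 0], "roll": 0, "grip": 20}, {"xyz": [0, 0, 0], "roll": 0, "grip": 20}, {"xyz": [0, 0, 0], "roll": 0, "grip": 20}, {"xyz": [0, 0, 0], "roll": 0, "grip": 20}]'

```text
time_s: 13.43
position: [0.4526, -0.2473, 0.1459]
tcp_rot: [[-0.98, 0.197, 0.001], [0.197, 0.98, -0.001], [-0.001, -0.001, -1.0]]
force: [-2.1, 3.1, 17.0]
opening: 0.426
grasp_force: 30.0
```

Call:
move_arm --increments '[{"xyz": [0, 0, 0], "roll": 0, "grip": 20}, {"xyz": [0, 0, 0], "roll": 0, "grip": 20}, {"xyz": [0, 0, 0], "roll": 0, "grip": 20}, {"xyz": [0, 0, 0], "roll": 0, "grip": 20}, {"xyz": [0, 0, 0], "roll": 0, "grip": 20}]'

```text
time_s: 13.85
position: [0.4527, -0.2474, 0.1459]
tcp_rot: [[-0.98, 0.197, 0.001], [0.197, 0.98, -0.001], [-0.001, -0.001, -1.0]]
force: [-1.9, 2.7, 17.0]
opening: 0.429
grasp_force: 30.0
```

Call:
move_arm --increments '[{"xyz": [0, 0, 0], "roll": 0, "grip": 20}, {"xyz": [0, 0, 0], "roll": 0, "grip": 20}, {"xyz": [0, 0, 0], "roll": 0, "grip": 20}, {"xyz": [0, 0, 0], "roll": 0, "grip": 20}, {"xyz": [0, 0, 0], "roll": 0, "grip": 20}]'

```text
time_s: 14.27
position: [0.4527, -0.2474, 0.1459]
tcp_rot: [[-0.98, 0.197, 0.001], [0.197, 0.98, -0.001], [-0.001, -0.001, -1.0]]
force: [-1.6, 3.0, 17.2]
opening: 0.43
grasp_force: 30.0
```

Call:
move_arm --increments '[{"xyz": [0, 0, 0], "roll": 0, "grip": 20}, {"xyz": [0, 0, 0], "roll": 0, "grip": 20}, {"xyz": [0, 0, -8], "roll": 0, "grip": 20}, {"xyz": [0, 0, -20], "roll": 0, "grip": 20}, {"xyz": [0, 0, -35], "roll": 0, "grip": 20}]'

```text
time_s: 14.68
position: [0.4499, -0.2454, 0.2042]
tcp_rot: [[-0.98, 0.198, -0.007], [0.198, 0.98, 0.006], [0.009, 0.005, -1.0]]
force: [1.1, -0.6, -0.9]
opening: 0.428
grasp_force: 30.0
```

Run:
```python
from h import *
np.set_printoptions(precision=4,suppress=True)
p,d,t=cap('wrist'); x,C=flat(cloud(d,t,'wrist'),p); meas(x,C,['tray','ball'])
p,d,t=cap('side','s6'); x,C=flat(cloud(d,t,'side'),p); meas(x,C,['tray','ball'])
cv2.imwrite('pics/s6c.png',cv2.resize(p[200:390,200:400],None,fx=3,fy=3)[:,:,::-1])
```

```text
ball 756 [ 0.3938 -0.2426  0.1437] [ 394.2 -242.7] [18.  18.1] 33.0
tray 23 [0.3736 0.167  0.0382] [374.7 166.9] [ 8.3 20.9] 74.4
ball 47 [ 0.3928 -0.2472  0.1436] [ 393.1 -246.3] [13.3 13.6] 39.6
```

View pics/s6c.png

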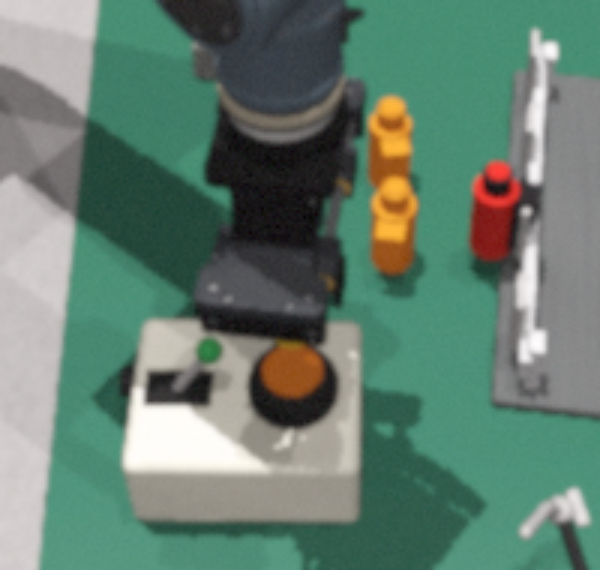

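The switch is still on and the pad has sprung back. Heading for the tray and re-measuring it on the way.

Run:
```python
from h import *
plan([((.52,-.05,.25),36),((.54,.15,.27),36)],20)
```

```text
to [ 0.52 -0.05  0.25] 6 rows
{"xyz":[-4.1, 34.7, -6.6],"roll":-0.000,"grip":20}
   x 6
to [0.54 0.15 0.27] 6 rows
{"xyz":[3.3, 33.3, -3.3],"roll":-0.000,"grip":20}
   x 6
```

Call:
move_arm --increments '[{"xyz": [-4, 35, -10], "roll": 0, "grip": 20}, {"xyz": [-4, 35, -10], "roll": 0, "grip": 20}, {"xyz": [-4, 35, -10], "roll": 0, "grip": 20}, {"xyz": [-4, 35, -10], "roll": 0, "grip": 20}, {"xyz": [-4, 35, -5], "roll": 0, "grip": 20}]'

```text
time_s: 15.2
position: [0.5066, -0.0782, 0.2517]
tcp_rot: [[-0.98, 0.198, -0.001], [0.198, 0.98, -0.0], [0.001, -0.0, -1.0]]
force: [0.4, -1.0, -0.7]
opening: 0.432
grasp_force: 30.0
```

Call:
move_arm --increments '[{"xyz": [-4, 35, -3], "roll": 0, "grip": 20}, {"xyz": [3, 33, -3], "roll": 0, "grip": 20}, {"xyz": [3, 33, -3], "roll": 0, "grip": 20}, {"xyz": [3, 33, -3], "roll": 0, "grip": 20}, {"xyz": [3, 33, -3], "roll": 0, "grip": 20}]'

```text
time_s: 15.62
position: [0.5308, 0.0872, 0.2655]
tcp_rot: [[-0.98, 0.197, -0.003], [0.197, 0.98, -0.0], [0.003, -0.001, -1.0]]
force: [0.5, -0.1, -1.5]
opening: 0.427
grasp_force: 30.0
```

Call:
move_arm --increments '[{"xyz": [3, 33, -3], "roll": 0, "grip": 20}, {"xyz": [3, 33, -3], "roll": 0, "grip": 20}, {"xyz": [0, 0, 0], "roll": 0, "grip": 20}, {"xyz": [0, 0, 0], "roll": 0, "grip": 20}]'

```text
time_s: 15.95
position: [0.5381, 0.1529, 0.2715]
tcp_rot: [[-0.981, 0.194, -0.002], [0.194, 0.981, -0.001], [0.002, -0.001, -1.0]]
force: [-0.7, -0.8, -0.8]
opening: 0.434
grasp_force: 30.0
```

Run:
```python
from h import *
np.set_printoptions(precision=4,suppress=True)
s=bot.read_state();print(s['position'],s['force'])
p,d,t=cap('wrist','w7'); x,C=flat(cloud(d,t,'wrist'),p); meas(x,C,['tray'])
```

```text
[0.5381 0.1529 0.2715] [-0.6615 -0.7982 -0.8371]
tray 8912 [0.4355 0.2315 0.0398] [439.1 229.5] [146.1 128. ] 81.0
```

View pics/w7.png

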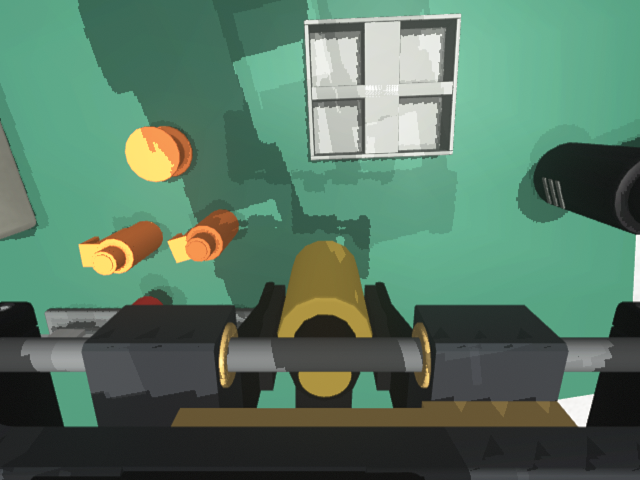

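The tray hasn't moved: centre (0.439, 0.2295), y axis at 81°. The bottle hangs upright in the grip. I'll put yellow in the (-33,+43) compartment.

Run:
```python
from h import *
plan([((.412,.2773,.2),30)],20,yaw=81)
```

```text
to [0.412  0.2773 0.2   ] 7 rows
{"xyz":[21.2, 14.1, 10.2],"roll":-0.006,"grip":20}
{"xyz":[21.1, 14.2, 10.2],"roll":-0.006,"grip":20}
{"xyz":[21.0, 14.3, 10.2],"roll":-0.006,"grip":20}
{"xyz":[20.9, 14.4, 10.2],"roll":-0.006,"grip":20}
{"xyz":[20.8, 14.6, 10.2],"roll":-0.006,"grip":20}
{"xyz":[20.8, 14.7, 10.2],"roll":-0.006,"grip":20}
{"xyz":[20.7, 14.8, 10.2],"roll":-0.006,"grip":20}
```

Call:
move_arm --increments '[{"xyz": [21, 14.2, 10], "roll": -0.006, "grip": 20}, {"xyz": [21, 14.3, 10], "roll": -0.006, "grip": 20}, {"xyz": [21, 14.4, 10], "roll": -0.006, "grip": 20}, {"xyz": [21, 14.5, 10], "roll": -0.006, "grip": 20}, {"xyz": [21, 14.6, 10], "roll": -0.006, "grip": 20}]'

```text
time_s: 16.42
position: [0.4481, 0.2405, 0.2219]
tcp_rot: [[-0.985, 0.171, -0.001], [0.171, 0.985, -0.001], [0.001, -0.001, -1.0]]
force: [-0.6, 0.4, -0.6]
opening: 0.428
grasp_force: 30.0
```

Call:
move_arm --increments '[{"xyz": [21, 14.7, 10], "roll": -0.006, "grip": 20}, {"xyz": [21, 14.8, 10], "roll": -0.006, "grip": 20}, {"xyz": [0, 0, 20], "roll": 0, "grip": 20}, {"xyz": [0, 0, 20], "roll": 0, "grip": 20}, {"xyz": [0, 0, 0], "roll": 0, "grip": 20}]'

```text
time_s: 16.83
position: [0.4098, 0.2756, 0.1597]
tcp_rot: [[-0.988, 0.157, -0.008], [0.157, 0.988, -0.004], [0.007, -0.005, -1.0]]
force: [-0.6, -1.2, -1.8]
opening: 0.426
grasp_force: 30.0
```

Call:
move_arm --increments '[{"xyz": [0, 0, 20], "roll": 0, "grip": 20}, {"xyz": [0, 0, 20], "roll": 0, "grip": 20}, {"xyz": [0, 0, 10], "roll": 0, "grip": 20}, {"xyz": [0, 0, 0], "roll": 0, "grip": 20}, {"xyz": [0, 0, 0], "roll": 0, "grip": 20}]'

```text
time_s: 17.25
position: [0.413, 0.2768, 0.1131]
tcp_rot: [[-0.987, 0.158, -0.001], [0.158, 0.987, -0.001], [0.001, -0.001, -1.0]]
force: [0.6, -0.1, -0.6]
opening: 0.429
grasp_force: 30.0
```

Run:
```python
from h import *
plan([((.412,.2773,.095),30)],20)
s=bot.read_state();print(s['position'],s['force'],s['tcp_rot'][:2])
for c in ['wrist','scene','side']:
    p,d,t=cap(c,'t8'+c); x,C=flat(cloud(d,t,c),p); meas(x,C,['tray'])
```

```text
to [0.412  0.2773 0.095 ] 1 rows
{"xyz":[1.0, 0.3, 18.1],"roll":-0.000,"grip":20}
   x 1
[0.41295187 0.27681226 0.11308823] [ 0.57321182 -0.07438987 -0.57036298] [[-9.87452923e-01  1.57911345e-01 -8.55419272e-04]
 [ 1.57911832e-01  9.87453071e-01 -5.35325831e-04]]
tray 9146 [0.40662677 0.22498587 0.03950369] [439.2 229.5] [146.3 128.7] 80.9
tray 669 [0.44469962 0.22232438 0.03876899] [439.7 226.5] [152.5 135.9] 81.2
tray 729 [0.43733987 0.22106587 0.04019565] [437.9 228.9] [150.8 128.5] 80.9
```

Call:
move_arm --increments '[{"xyz": [1, 0.5, 20], "roll": 0, "grip": 20}, {"xyz": [0, 0, 20], "roll": 0, "grip": 20}, {"xyz": [0, 0, 15], "roll": 0, "grip": 20}, {"xyz": [0, 0, 4], "roll": 0, "grip": 20}, {"xyz": [0, 0, 0], "roll": 0, "grip": 20}]'

```text
time_s: 17.82
position: [0.4115, 0.2783, 0.0538]
tcp_rot: [[-0.988, 0.156, -0.001], [0.156, 0.988, -0.0], [0.001, -0.001, -1.0]]
force: [-0.7, -0.4, -1.7]
opening: 0.43
grasp_force: 30.0
```

Call:
move_arm --increments '[{"xyz": [0, 0, 2], "roll": 0, "grip": 20}, {"xyz": [0, 0, 2], "roll": 0, "grip": 20}, {"xyz": [0, 0, 0], "roll": 0, "grip": 20}, {"xyz": [0, 0, 0], "roll": 0, "grip": 20}]'

```text
time_s: 18.15
position: [0.412, 0.2787, 0.0507]
tcp_rot: [[-0.988, 0.156, 0.001], [0.156, 0.988, 0.0], [-0.001, 0.001, -1.0]]
force: [0.4, 0.4, -0.7]
opening: 0.43
grasp_force: 30.0
```

Call:
move_arm --increments '[{"xyz": [0, 0, 2], "roll": 0, "grip": 20}, {"xyz": [0, 0, 1.5], "roll": 0, "grip": 20}, {"xyz": [0, 0, 0], "roll": 0, "grip": 20}, {"xyz": [0, 0, 0], "roll": 0, "grip": 20}]'

```text
time_s: 18.48
position: [0.4115, 0.2784, 0.0465]
tcp_rot: [[-0.988, 0.156, -0.0], [0.156, 0.988, -0.0], [0.0, -0.0, -1.0]]
force: [0.7, -0.2, -1.2]
opening: 0.429
grasp_force: 30.0
```

Call:
move_arm --increments '[{"xyz": [0, 0, 1], "roll": 0, "grip": 20}, {"xyz": [0, 0, 0], "roll": 0, "grip": 20}, {"xyz": [0, 0, 0], "roll": 0, "grip": 20}]'

```text
time_s: 18.73
position: [0.4119, 0.2785, 0.046]
tcp_rot: [[-0.988, 0.156, 0.001], [0.156, 0.988, 0.0], [-0.001, 0.0, -1.0]]
force: [0.1, -0.3, 5.6]
opening: 0.431
grasp_force: 30.0
```

Contact with the floor (5.6 N) at the expected height. I'll release partway and rise.

Call:
move_arm --increments '[{"xyz": [0, 0, 0], "roll": 0, "grip": 75}, {"xyz": [0, 0, 0], "roll": 0, "grip": 75}, {"xyz": [0, 0, 0], "roll": 0, "grip": 75}, {"xyz": [0, 0, 0], "roll": 0, "grip": 75}, {"xyz": [0, 0, 0], "roll": 0, "grip": 75}]'

```text
time_s: 19.15
position: [0.4115, 0.2785, 0.0453]
tcp_rot: [[-0.988, 0.156, -0.0], [0.156, 0.988, -0.0], [0.0, -0.0, -1.0]]
force: [0.4, 0.4, -0.1]
opening: 0.705
grasp_force: 0.0
```

Call:
move_arm --increments '[{"xyz": [0, 0, -15], "roll": 0, "grip": 75}, {"xyz": [0, 0, -30], "roll": 0, "grip": 75}, {"xyz": [0, 0, -40], "roll": 0, "grip": 75}, {"xyz": [0, 0, -40], "roll": 0, "grip": 75}, {"xyz": [0, 0, -40], "roll": 0, "grip": 75}]'

```text
time_s: 19.57
position: [0.4108, 0.2783, 0.2119]
tcp_rot: [[-0.988, 0.156, -0.001], [0.156, 0.988, -0.0], [0.001, -0.001, -1.0]]
force: [1.6, 1.1, -0.5]
opening: 0.748
grasp_force: 0.0
```

Call:
move_arm --increments '[{"xyz": [0, 0, -40], "roll": 0, "grip": 100}, {"xyz": [0, 0, 0], "roll": 0, "grip": 100}, {"xyz": [0, 0, 0], "roll": 0, "grip": 100}]'

```text
time_s: 19.82
position: [0.413, 0.2791, 0.2531]
tcp_rot: [[-0.988, 0.156, 0.006], [0.156, 0.988, 0.002], [-0.006, 0.003, -1.0]]
force: [0.0, -0.0, -0.5]
opening: 0.901
grasp_force: 0.0
```

Run:
```python
from h import *
s=bot.read_state();print(s['position'])
p,d,t=cap('wrist','w9'); x,C=flat(cloud(d,t,'wrist'),p); meas(x,C,['tray'])
h=cv2.cvtColor(p,cv2.COLOR_RGB2HSV); x,H=flat(cloud(d,t,'wrist'),h)
k=(H[:,0]>=22)&(H[:,0]<=36)&(H[:,1]>120)&(H[:,2]>50)&box(x,[.3,.2,.02],[.5,.4,.2]); P=x[k]; print(len(P),P.max(0))
P=P[P[:,2]>P[:,2].max()-.006]; print(P.mean(0))
plan([((.53,.12,.27),38),((.6258,-.0774,.24),36)],100,yaw=78.7)
```

```text
[0.4129648  0.27913633 0.25305611]
tray 6750 [0.434583   0.22782794 0.03961849] [439.  229.5] [146.2 128.3] 80.9
990 [0.44229624 0.29776699 0.10196129]
[0.41023802 0.27928312 0.09963955]
to [0.53 0.12 0.27] 6 rows
{"xyz":[-23.6, -23.0, -3.2],"roll":0.007,"grip":100}
{"xyz":[-23.8, -22.9, -3.2],"roll":0.007,"grip":100}
{"xyz":[-23.9, -22.7, -3.2],"roll":0.007,"grip":100}
{"xyz":[-24.1, -22.5, -3.2],"roll":0.007,"grip":100}
{"xyz":[-24.2, -22.4, -3.2],"roll":0.007,"grip":100}
{"xyz":[-24.4, -22.2, -3.2],"roll":0.007,"grip":100}
to [ 0.6258 -0.0774  0.24  ] 7 rows
{"xyz":[-18.9, -25.0, 4.3],"roll":-0.000,"grip":100}
   x 7
```

View pics/w9.png

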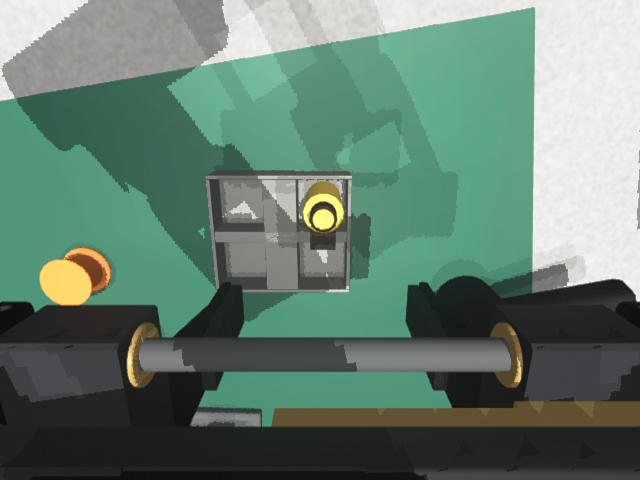

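Yellow stands upright in its compartment (323,212), top at 0.099 m as it should be. On to red.

Call:
move_arm --increments '[{"xyz": [-23.5, -23, -3], "roll": 0.007, "grip": 100}, {"xyz": [-24, -23, -3], "roll": 0.007, "grip": 100}, {"xyz": [-24, -22.5, -3], "roll": 0.007, "grip": 100}, {"xyz": [-24, -22.5, -3], "roll": 0.007, "grip": 100}, {"xyz": [-24, -22.5, -3], "roll": 0.007, "grip": 100}]'

```text
time_s: 20.28
position: [0.5092, 0.145, 0.2631]
tcp_rot: [[-0.982, 0.191, -0.005], [0.191, 0.982, -0.0], [0.005, -0.001, -1.0]]
force: [0.9, -0.2, -1.0]
opening: 0.996
grasp_force: 0.0
```

Call:
move_arm --increments '[{"xyz": [-24, -22, -3], "roll": 0.007, "grip": 100}, {"xyz": [-19, -25, 4], "roll": 0, "grip": 100}, {"xyz": [-19, -25, 4], "roll": 0, "grip": 100}, {"xyz": [-19, -25, 4], "roll": 0, "grip": 100}, {"xyz": [-19, -25, 4], "roll": 0, "grip": 100}]'

```text
time_s: 20.7
position: [0.5831, 0.0058, 0.2494]
tcp_rot: [[-0.98, 0.198, -0.006], [0.198, 0.98, 0.001], [0.006, -0.0, -1.0]]
force: [-0.5, 0.2, -0.3]
opening: 0.998
grasp_force: 0.0
```

Call:
move_arm --increments '[{"xyz": [-19, -25, 4], "roll": 0, "grip": 100}, {"xyz": [-19, -25, 4], "roll": 0, "grip": 100}, {"xyz": [-19, -25, 4], "roll": 0, "grip": 100}, {"xyz": [0, 0, 20], "roll": 0, "grip": 100}, {"xyz": [0, 0, 0], "roll": 0, "grip": 100}]'

```text
time_s: 21.12
position: [0.6222, -0.0787, 0.2141]
tcp_rot: [[-0.98, 0.201, -0.011], [0.201, 0.98, 0.004], [0.012, 0.001, -1.0]]
force: [-0.8, 0.3, -0.9]
opening: 1.0
grasp_force: 0.0
```

Call:
move_arm --increments '[{"xyz": [0, 0, 0], "roll": 0, "grip": 100}, {"xyz": [0, 0, 0], "roll": 0, "grip": 100}, {"xyz": [0, 0, 0], "roll": 0, "grip": 100}]'

```text
time_s: 21.37
position: [0.6249, -0.0766, 0.2207]
tcp_rot: [[-0.981, 0.196, -0.001], [0.196, 0.981, 0.0], [0.001, 0.0, -1.0]]
force: [0.1, 0.3, -0.8]
opening: 1.004
grasp_force: 0.0
```

Run:
```python
from h import *
plan([((.6258,-.0774,.15),30),((.6258,-.0774,.072),20)],100,yaw=78.7)
p,d,t=cap('side'); h=cv2.cvtColor(p,cv2.COLOR_RGB2HSV); x,H=flat(cloud(d,t,'side'),h)
k=((H[:,0]<=5)|(H[:,0]>175))&(H[:,1]>150)&(H[:,2]>70)&box(x,[.59,-.13,.02],[.67,-.03,.14]); print(x[k].mean(0),k.sum())
```

```text
to [ 0.6258 -0.0774  0.15  ] 3 rows
{"xyz":[-0.3, -0.2, 23.6],"roll":-0.000,"grip":100}
   x 3
to [ 0.6258 -0.0774  0.072 ] 4 rows
{"xyz":[0.0, 0.0, 19.5],"roll":-0.000,"grip":100}
   x 4
[ 0.62219332 -0.08943457  0.08442053] 338
```

Call:
move_arm --increments '[{"xyz": [-0.5, -0.5, 24], "roll": 0, "grip": 100}, {"xyz": [0, 0, 24], "roll": 0, "grip": 100}, {"xyz": [0, 0, 24], "roll": 0, "grip": 100}, {"xyz": [0, 0, 0], "roll": 0, "grip": 100}, {"xyz": [0, 0, 0], "roll": 0, "grip": 100}]'

```text
time_s: 21.83
position: [0.625, -0.0774, 0.1483]
tcp_rot: [[-0.98, 0.197, -0.002], [0.197, 0.98, 0.001], [0.002, 0.0, -1.0]]
force: [-0.3, 0.4, 0.2]
opening: 1.0
grasp_force: 0.0
```

Call:
move_arm --increments '[{"xyz": [0, 0, 20], "roll": 0, "grip": 100}, {"xyz": [0, 0, 20], "roll": 0, "grip": 100}, {"xyz": [0, 0, 20], "roll": 0, "grip": 100}, {"xyz": [0, 0, 16], "roll": 0, "grip": 100}, {"xyz": [0, 0, 0], "roll": 0, "grip": 100}]'

```text
time_s: 22.25
position: [0.625, -0.0778, 0.0717]
tcp_rot: [[-0.98, 0.197, -0.002], [0.197, 0.98, 0.001], [0.002, 0.0, -1.0]]
force: [-0.7, 0.2, -0.2]
opening: 1.004
grasp_force: 0.0
```

Call:
move_arm --increments '[{"xyz": [0, 0, 0], "roll": 0, "grip": 100}, {"xyz": [0, 0, 0], "roll": 0, "grip": 100}, {"xyz": [0, 0, 0], "roll": 0, "grip": 100}]'

```text
time_s: 22.5
position: [0.6272, -0.0787, 0.0748]
tcp_rot: [[-0.98, 0.197, 0.004], [0.197, 0.98, -0.001], [-0.004, -0.0, -1.0]]
force: [0.1, -0.6, 0.6]
opening: 0.997
grasp_force: 0.0
```

Call:
move_arm --increments '[{"xyz": [1, 1, 2], "roll": 0, "grip": 20}, {"xyz": [0, 0, 0], "roll": 0, "grip": 20}, {"xyz": [0, 0, 0], "roll": 0, "grip": 20}, {"xyz": [0, 0, 0], "roll": 0, "grip": 20}, {"xyz": [0, 0, 0], "roll": 0, "grip": 20}]'

```text
time_s: 22.92
position: [0.6249, -0.0771, 0.0707]
tcp_rot: [[-0.98, 0.197, 0.0], [0.197, 0.98, -0.0], [-0.0, -0.0, -1.0]]
force: [0.5, 0.3, 0.2]
opening: 0.708
grasp_force: 0.0
```

Call:
move_arm --increments '[{"xyz": [0, 0, 0], "roll": 0, "grip": 20}, {"xyz": [0, 0, 0], "roll": 0, "grip": 20}, {"xyz": [0, 0, 0], "roll": 0, "grip": 20}, {"xyz": [0, 0, 0], "roll": 0, "grip": 20}, {"xyz": [0, 0, 0], "roll": 0, "grip": 20}]'

```text
time_s: 23.33
position: [0.6247, -0.0771, 0.0705]
tcp_rot: [[-0.98, 0.198, -0.0], [0.198, 0.98, -0.0], [0.0, -0.0, -1.0]]
force: [0.1, -0.0, 1.1]
opening: 0.429
grasp_force: 30.0
```

Call:
move_arm --increments '[{"xyz": [0, 0, -12], "roll": 0, "grip": 20}, {"xyz": [0, 0, -12], "roll": 0, "grip": 20}, {"xyz": [0, 0, -20], "roll": 0, "grip": 20}, {"xyz": [0, 0, -30], "roll": 0, "grip": 20}, {"xyz": [0, 0, -30], "roll": 0, "grip": 20}]'

```text
time_s: 23.75
position: [0.6242, -0.0768, 0.176]
tcp_rot: [[-0.98, 0.197, -0.001], [0.197, 0.98, 0.0], [0.001, 0.0, -1.0]]
force: [0.1, -0.1, -1.7]
opening: 0.429
grasp_force: 30.0
```

Call:
move_arm --increments '[{"xyz": [0, 0, -30], "roll": 0, "grip": 20}, {"xyz": [0, 0, -10], "roll": 0, "grip": 20}, {"xyz": [0, 0, 0], "roll": 0, "grip": 20}, {"xyz": [0, 0, 0], "roll": 0, "grip": 20}, {"xyz": [0, 0, 0], "roll": 0, "grip": 20}]'

```text
time_s: 24.17
position: [0.6234, -0.0766, 0.2127]
tcp_rot: [[-0.98, 0.198, -0.004], [0.198, 0.98, 0.001], [0.004, 0.0, -1.0]]
force: [-0.4, 0.2, -2.1]
opening: 0.427
grasp_force: 30.0
```

Run:
```python
from h import *
s=bot.read_state();print(s['position'],s['force'],s['opening'])
plan([((.452,-.2475,.212),30)],20)
```

```text
[ 0.62336309 -0.0766381   0.21271736] [-0.35572197  0.20179953 -2.05295732] 0.4269680455968671
to [ 0.452  -0.2475  0.212 ] 9 rows
{"xyz":[14.9, -22.4, 0.1],"roll":-0.000,"grip":20}
   x 9
```

Call:
move_arm --increments '[{"xyz": [15, -22.5, 0], "roll": 0, "grip": 20}, {"xyz": [15, -22.5, 0], "roll": 0, "grip": 20}, {"xyz": [15, -22.5, 0], "roll": 0, "grip": 20}, {"xyz": [15, -22.5, 0], "roll": 0, "grip": 20}, {"xyz": [15, -22.5, 0], "roll": 0, "grip": 20}]'

```text
time_s: 24.58
position: [0.5268, -0.1724, 0.212]
tcp_rot: [[-0.98, 0.197, -0.005], [0.197, 0.98, 0.003], [0.005, 0.002, -1.0]]
force: [0.6, 0.1, -1.3]
opening: 0.429
grasp_force: 30.0
```

Call:
move_arm --increments '[{"xyz": [15, -22.5, 0], "roll": 0, "grip": 20}, {"xyz": [15, -22.5, 0], "roll": 0, "grip": 20}, {"xyz": [15, -22.5, 0], "roll": 0, "grip": 20}, {"xyz": [15, -22.5, 0], "roll": 0, "grip": 20}, {"xyz": [0, 0, 0], "roll": 0, "grip": 20}]'

```text
time_s: 25.0
position: [0.4486, -0.2508, 0.2123]
tcp_rot: [[-0.98, 0.201, -0.006], [0.201, 0.98, 0.002], [0.006, 0.001, -1.0]]
force: [-0.3, 0.6, -1.3]
opening: 0.428
grasp_force: 30.0
```

Call:
move_arm --increments '[{"xyz": [0, 0, 20], "roll": 0, "grip": 20}, {"xyz": [0, 0, 20], "roll": 0, "grip": 20}, {"xyz": [0, 0, 10], "roll": 0, "grip": 20}, {"xyz": [0, 0, 0], "roll": 0, "grip": 20}, {"xyz": [0, 0, 0], "roll": 0, "grip": 20}]'

```text
time_s: 25.42
position: [0.4521, -0.2481, 0.1633]
tcp_rot: [[-0.98, 0.197, -0.002], [0.197, 0.98, 0.002], [0.003, 0.002, -1.0]]
force: [-1.3, 0.5, -1.0]
opening: 0.427
grasp_force: 30.0
```

Call:
move_arm --increments '[{"xyz": [0, 0, 0], "roll": 0, "grip": 20}, {"xyz": [0, 0, 0], "roll": 0, "grip": 20}, {"xyz": [0, 0, 0], "roll": 0, "grip": 20}]'

```text
time_s: 25.67
position: [0.4532, -0.2492, 0.1654]
tcp_rot: [[-0.98, 0.197, 0.001], [0.197, 0.98, -0.001], [-0.002, -0.001, -1.0]]
force: [0.3, 0.1, -2.0]
opening: 0.43
grasp_force: 30.0
```

Call:
move_arm --increments '[{"xyz": [1, 1.5, 4], "roll": 0, "grip": 20}, {"xyz": [0, 0, 5], "roll": 0, "grip": 20}, {"xyz": [0, 0, 4], "roll": 0, "grip": 20}, {"xyz": [0, 0, 3], "roll": 0, "grip": 20}, {"xyz": [0, 0, 0], "roll": 0, "grip": 20}]'

```text
time_s: 26.08
position: [0.4521, -0.2472, 0.1484]
tcp_rot: [[-0.98, 0.198, 0.0], [0.198, 0.98, 0.0], [-0.0, 0.0, -1.0]]
force: [0.5, 1.1, 5.0]
opening: 0.428
grasp_force: 30.0
```

Call:
move_arm --increments '[{"xyz": [0, 0, 3], "roll": 0, "grip": 20}, {"xyz": [0, 0, 2], "roll": 0, "grip": 20}, {"xyz": [0, 0, 0], "roll": 0, "grip": 20}, {"xyz": [0, 0, 0], "roll": 0, "grip": 20}]'

```text
time_s: 26.42
position: [0.4522, -0.2472, 0.1446]
tcp_rot: [[-0.98, 0.198, 0.001], [0.198, 0.98, -0.0], [-0.001, -0.0, -1.0]]
force: [-1.7, 2.6, 8.3]
opening: 0.427
grasp_force: 30.0
```

Call:
move_arm --increments '[{"xyz": [0, 0, 1.5], "roll": 0, "grip": 20}, {"xyz": [0, 0, 0], "roll": 0, "grip": 20}, {"xyz": [0, 0, 0], "roll": 0, "grip": 20}]'

```text
time_s: 26.67
position: [0.4523, -0.2473, 0.1444]
tcp_rot: [[-0.98, 0.197, 0.001], [0.197, 0.98, -0.001], [-0.002, -0.0, -1.0]]
force: [-2.4, 3.9, 16.6]
opening: 0.426
grasp_force: 30.0
```

Firmly on the stop (16.6 N). Holding for about two seconds, then lifting.

Call:
move_arm --increments '[{"xyz": [0, 0, 0], "roll": 0, "grip": 20}, {"xyz": [0, 0, 0], "roll": 0, "grip": 20}, {"xyz": [0, 0, 0], "roll": 0, "grip": 20}, {"xyz": [0, 0, 0], "roll": 0, "grip": 20}, {"xyz": [0, 0, 0], "roll": 0, "grip": 20}]'

```text
time_s: 27.08
position: [0.4523, -0.2472, 0.1444]
tcp_rot: [[-0.98, 0.197, 0.001], [0.197, 0.98, -0.001], [-0.002, -0.0, -1.0]]
force: [-2.5, 3.4, 18.3]
opening: 0.432
grasp_force: 30.0
```

Call:
move_arm --increments '[{"xyz": [0, 0, 0], "roll": 0, "grip": 20}, {"xyz": [0, 0, 0], "roll": 0, "grip": 20}, {"xyz": [0, 0, 0], "roll": 0, "grip": 20}, {"xyz": [0, 0, 0], "roll": 0, "grip": 20}, {"xyz": [0, 0, 0], "roll": 0, "grip": 20}]'

```text
time_s: 27.5
position: [0.4523, -0.2473, 0.1445]
tcp_rot: [[-0.98, 0.197, 0.002], [0.197, 0.98, -0.001], [-0.002, -0.0, -1.0]]
force: [-2.3, 3.9, 18.0]
opening: 0.429
grasp_force: 30.0
```

Call:
move_arm --increments '[{"xyz": [0, 0, 0], "roll": 0, "grip": 20}, {"xyz": [0, 0, 0], "roll": 0, "grip": 20}, {"xyz": [0, 0, 0], "roll": 0, "grip": 20}, {"xyz": [0, 0, 0], "roll": 0, "grip": 20}, {"xyz": [0, 0, 0], "roll": 0, "grip": 20}]'

```text
time_s: 27.92
position: [0.4523, -0.2473, 0.1444]
tcp_rot: [[-0.98, 0.198, 0.002], [0.198, 0.98, -0.001], [-0.002, -0.0, -1.0]]
force: [-2.1, 4.1, 17.9]
opening: 0.43
grasp_force: 30.0
```

Call:
move_arm --increments '[{"xyz": [0, 0, 0], "roll": 0, "grip": 20}, {"xyz": [0, 0, 0], "roll": 0, "grip": 20}, {"xyz": [0, 0, 0], "roll": 0, "grip": 20}, {"xyz": [0, 0, 0], "roll": 0, "grip": 20}, {"xyz": [0, 0, 0], "roll": 0, "grip": 20}]'

```text
time_s: 28.33
position: [0.4523, -0.2473, 0.1445]
tcp_rot: [[-0.98, 0.198, 0.002], [0.198, 0.98, -0.001], [-0.002, -0.0, -1.0]]
force: [-1.7, 3.0, 18.5]
opening: 0.423
grasp_force: 30.0
```

Call:
move_arm --increments '[{"xyz": [0, 0, 0], "roll": 0, "grip": 20}, {"xyz": [0, 0, 0], "roll": 0, "grip": 20}, {"xyz": [0, 0, -8], "roll": 0, "grip": 20}, {"xyz": [0, 0, -20], "roll": 0, "grip": 20}, {"xyz": [0, 0, -35], "roll": 0, "grip": 20}]'

```text
time_s: 28.75
position: [0.4495, -0.2456, 0.2028]
tcp_rot: [[-0.98, 0.198, -0.007], [0.198, 0.98, 0.005], [0.008, 0.004, -1.0]]
force: [-0.6, -0.4, -1.3]
opening: 0.428
grasp_force: 30.0
```

Call:
move_arm --increments '[{"xyz": [-4, 35, -10], "roll": 0, "grip": 20}, {"xyz": [-4, 35, -10], "roll": 0, "grip": 20}, {"xyz": [-4, 35, -10], "roll": 0, "grip": 20}, {"xyz": [-4, 35, -10], "roll": 0, "grip": 20}, {"xyz": [-4, 35, -5], "roll": 0, "grip": 20}]'

```text
time_s: 29.17
position: [0.5065, -0.0785, 0.251]
tcp_rot: [[-0.98, 0.198, 0.001], [0.198, 0.98, -0.001], [-0.001, -0.001, -1.0]]
force: [0.5, -0.9, -1.9]
opening: 0.432
grasp_force: 30.0
```

Call:
move_arm --increments '[{"xyz": [-4, 35, -3], "roll": 0, "grip": 20}, {"xyz": [3, 33, -3], "roll": 0, "grip": 20}, {"xyz": [3, 33, -3], "roll": 0, "grip": 20}, {"xyz": [0, 33, -3], "roll": 0, "grip": 20}, {"xyz": [0, 0, 0], "roll": 0, "grip": 20}]'

```text
time_s: 29.58
position: [0.5308, 0.0573, 0.2623]
tcp_rot: [[-0.981, 0.193, 0.001], [0.193, 0.981, 0.003], [-0.001, 0.003, -1.0]]
force: [0.4, -0.3, -1.5]
opening: 0.428
grasp_force: 30.0
```

Run:
```python
from h import *
np.set_printoptions(precision=4,suppress=True)
p,d,t=cap('wrist','w10'); x,C=flat(cloud(d,t,'wrist'),p); meas(x,C,['tray'])
p,d,t=cap('side','s10'); x,C=flat(cloud(d,t,'side'),p); meas(x,C,['tray','ball'])
plan([((.464,.182,.2),30)],20,yaw=81)
```

```text
tray 9255 [0.4372 0.2243 0.0396] [439.1 229.3] [146.7 128. ] 81.0
tray 728 [0.4385 0.219  0.0402] [438.3 229.5] [152.4 128.6] 81.0
ball 48 [ 0.3926 -0.247   0.1441] [ 392.2 -245.4] [13.1 15.7] 48.0
to [0.464 0.182 0.2  ] 6 rows
{"xyz":[15.0, 18.9, 10.3],"roll":-0.006,"grip":20}
{"xyz":[14.9, 19.0, 10.3],"roll":-0.006,"grip":20}
{"xyz":[14.8, 19.1, 10.3],"roll":-0.006,"grip":20}
{"xyz":[14.6, 19.2, 10.3],"roll":-0.006,"grip":20}
{"xyz":[14.5, 19.3, 10.3],"roll":-0.006,"grip":20}
{"xyz":[14.4, 19.4, 10.3],"roll":-0.006,"grip":20}
```

Call:
move_arm --increments '[{"xyz": [15, 19, 10], "roll": -0.006, "grip": 20}, {"xyz": [15, 19, 10], "roll": -0.006, "grip": 20}, {"xyz": [15, 19, 10], "roll": -0.006, "grip": 20}, {"xyz": [15, 19, 10], "roll": -0.006, "grip": 20}, {"xyz": [15, 19.5, 10], "roll": -0.006, "grip": 20}]'

```text
time_s: 30.1
position: [0.474, 0.159, 0.2113]
tcp_rot: [[-0.985, 0.17, -0.001], [0.17, 0.985, -0.001], [0.001, -0.001, -1.0]]
force: [-0.1, 0.6, -1.8]
opening: 0.429
grasp_force: 30.0
```

Call:
move_arm --increments '[{"xyz": [15, 19.5, 10], "roll": -0.006, "grip": 20}, {"xyz": [0, 0, 25], "roll": 0, "grip": 20}, {"xyz": [0, 0, 25], "roll": 0, "grip": 20}, {"xyz": [0, 0, 20], "roll": 0, "grip": 20}, {"xyz": [0, 0, 10], "roll": 0, "grip": 20}]'

```text
time_s: 30.52
position: [0.4616, 0.18, 0.1196]
tcp_rot: [[-0.987, 0.163, -0.004], [0.163, 0.987, -0.001], [0.004, -0.002, -1.0]]
force: [0.9, -1.0, 0.0]
opening: 0.428
grasp_force: 30.0
```

Call:
move_arm --increments '[{"xyz": [0, 0, 0], "roll": 0, "grip": 20}, {"xyz": [0, 0, 0], "roll": 0, "grip": 20}, {"xyz": [0, 0, 0], "roll": 0, "grip": 20}, {"xyz": [0, 0, 0], "roll": 0, "grip": 20}]'

```text
time_s: 30.85
position: [0.464, 0.1812, 0.123]
tcp_rot: [[-0.987, 0.163, 0.002], [0.163, 0.987, 0.0], [-0.002, 0.001, -1.0]]
force: [0.1, 0.2, -2.2]
opening: 0.432
grasp_force: 30.0
```

Run:
```python
from h import *
p,d,t=cap('wrist','w11'); x,C=flat(cloud(d,t,'wrist'),p); meas(x,C,['tray'])
plan([((.463,.182,.045),20)],20)
```

```text
tray 16043 [0.43322494 0.22710974 0.03975256] [439.2 229.6] [146.5 127.6] 80.8
to [0.463 0.182 0.045] 4 rows
{"xyz":[0.3, 0.1, 19.5],"roll":-0.000,"grip":20}
   x 4
```

Call:
move_arm --increments '[{"xyz": [1, 0.5, 20], "roll": 0, "grip": 20}, {"xyz": [0, 0, 20], "roll": 0, "grip": 20}, {"xyz": [0, 0, 18], "roll": 0, "grip": 20}, {"xyz": [0, 0, 10], "roll": 0, "grip": 20}, {"xyz": [0, 0, 0], "roll": 0, "grip": 20}]'

```text
time_s: 31.32
position: [0.4613, 0.182, 0.0529]
tcp_rot: [[-0.987, 0.162, -0.003], [0.162, 0.987, -0.0], [0.003, -0.001, -1.0]]
force: [0.9, -0.7, -0.8]
opening: 0.431
grasp_force: 30.0
```

Call:
move_arm --increments '[{"xyz": [0, 0, 2], "roll": 0, "grip": 20}, {"xyz": [0, 0, 2], "roll": 0, "grip": 20}, {"xyz": [0, 0, 0], "roll": 0, "grip": 20}, {"xyz": [0, 0, 0], "roll": 0, "grip": 20}]'

```text
time_s: 31.65
position: [0.4627, 0.1824, 0.0507]
tcp_rot: [[-0.987, 0.162, 0.001], [0.162, 0.987, 0.0], [-0.001, 0.0, -1.0]]
force: [0.1, -0.6, -1.0]
opening: 0.428
grasp_force: 30.0
```

Call:
move_arm --increments '[{"xyz": [0, 0, 2], "roll": 0, "grip": 20}, {"xyz": [0, 0, 2], "roll": 0, "grip": 20}, {"xyz": [0, 0, 0], "roll": 0, "grip": 20}, {"xyz": [0, 0, 0], "roll": 0, "grip": 20}]'

```text
time_s: 31.98
position: [0.462, 0.1823, 0.046]
tcp_rot: [[-0.987, 0.162, -0.0], [0.162, 0.987, -0.0], [0.0, -0.0, -1.0]]
force: [-0.5, -0.7, -0.8]
opening: 0.429
grasp_force: 30.0
```

Call:
move_arm --increments '[{"xyz": [0, 0, 1.5], "roll": 0, "grip": 20}, {"xyz": [0, 0, 0], "roll": 0, "grip": 20}, {"xyz": [0, 0, 0], "roll": 0, "grip": 20}, {"xyz": [0, 0, 0], "roll": 0, "grip": 20}]'

```text
time_s: 32.32
position: [0.4624, 0.1823, 0.0447]
tcp_rot: [[-0.987, 0.162, 0.001], [0.162, 0.987, 0.0], [-0.001, 0.0, -1.0]]
force: [0.2, -0.3, 0.8]
opening: 0.429
grasp_force: 30.0
```

Touching the floor (force turned positive at 0.0447 m). Release and rise.

Call:
move_arm --increments '[{"xyz": [0, 0, 0.5], "roll": 0, "grip": 75}, {"xyz": [0, 0, 0], "roll": 0, "grip": 75}, {"xyz": [0, 0, 0], "roll": 0, "grip": 75}, {"xyz": [0, 0, 0], "roll": 0, "grip": 75}, {"xyz": [0, 0, 0], "roll": 0, "grip": 75}]'

```text
time_s: 32.73
position: [0.462, 0.1823, 0.044]
tcp_rot: [[-0.987, 0.162, -0.0], [0.162, 0.987, -0.0], [0.0, -0.0, -1.0]]
force: [-0.4, 0.5, -1.1]
opening: 0.706
grasp_force: 0.0
```

Call:
move_arm --increments '[{"xyz": [0, 0, -15], "roll": 0, "grip": 75}, {"xyz": [0, 0, -30], "roll": 0, "grip": 75}, {"xyz": [0, 0, -40], "roll": 0, "grip": 75}, {"xyz": [0, 0, -40], "roll": 0, "grip": 75}, {"xyz": [0, 0, -40], "roll": 0, "grip": 75}]'

```text
time_s: 33.15
position: [0.4613, 0.1821, 0.2105]
tcp_rot: [[-0.987, 0.162, -0.001], [0.162, 0.987, -0.0], [0.001, -0.0, -1.0]]
force: [0.4, 0.5, -0.6]
opening: 0.751
grasp_force: 0.0
```

Call:
move_arm --increments '[{"xyz": [0, 0, -40], "roll": 0, "grip": 0}, {"xyz": [0, 0, 0], "roll": 0, "grip": 0}, {"xyz": [0, 0, 0], "roll": 0, "grip": 0}]'

```text
time_s: 33.4
position: [0.4636, 0.1826, 0.2516]
tcp_rot: [[-0.987, 0.162, 0.007], [0.162, 0.987, 0.001], [-0.006, 0.002, -1.0]]
force: [-0.7, -0.8, 0.3]
opening: 0.605
grasp_force: 0.0
```

Run:
```python
from h import *
p,d,t=cap('wrist','w12'); x,C=flat(cloud(d,t,'wrist'),p); meas(x,C,['tray'])
plan([((.48,-.06,.23),36),((.424,-.246,.2),36)],0,yaw=86)
```

```text
tray 7477 [0.43597032 0.22801438 0.03980695] [439.3 229.6] [146.3 128.1] 81.0
to [ 0.48 -0.06  0.23] 7 rows
{"xyz":[-8.1, -33.7, 2.8],"roll":-0.013,"grip":0}
{"xyz":[-7.7, -33.8, 2.8],"roll":-0.013,"grip":0}
{"xyz":[-7.2, -33.9, 2.8],"roll":-0.013,"grip":0}
{"xyz":[-6.8, -34.0, 2.8],"roll":-0.013,"grip":0}
{"xyz":[-6.3, -34.1, 2.8],"roll":-0.013,"grip":0}
{"xyz":[-5.9, -34.2, 2.8],"roll":-0.013,"grip":0}
{"xyz":[-5.4, -34.3, 2.8],"roll":-0.013,"grip":0}
to [ 0.424 -0.246  0.2  ] 6 rows
{"xyz":[7.1, -31.6, 5.0],"roll":-0.000,"grip":0}
   x 6
```

View pics/w12.png

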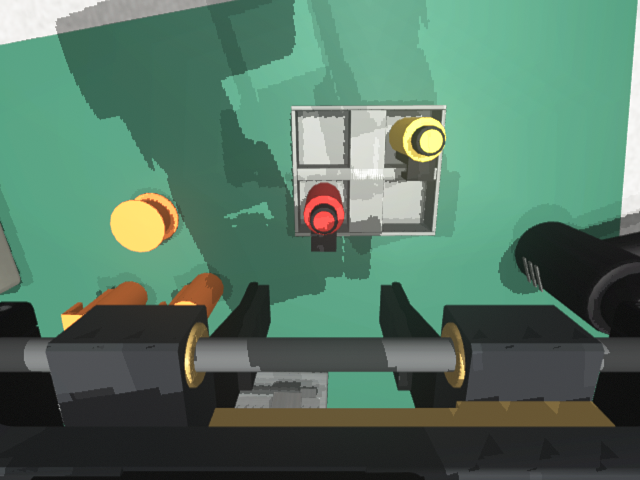

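Red (325,208) and yellow (420,140) both stand in the tray. Next, the switch goes off.

Call:
move_arm --increments '[{"xyz": [-8, -34, 3], "roll": -0.013, "grip": 0}, {"xyz": [-8, -34, 3], "roll": -0.013, "grip": 0}, {"xyz": [-7, -34, 3], "roll": -0.013, "grip": 0}, {"xyz": [-7, -34, 3], "roll": -0.013, "grip": 0}, {"xyz": [-6, -34, 3], "roll": -0.013, "grip": 0}]'

```text
time_s: 33.87
position: [0.4729, 0.0078, 0.2317]
tcp_rot: [[-0.995, 0.097, -0.005], [0.097, 0.995, 0.001], [0.005, 0.001, -1.0]]
force: [1.0, -0.1, 0.5]
opening: 0.183
grasp_force: 0.0
```

Call:
move_arm --increments '[{"xyz": [-6, -34, 3], "roll": -0.013, "grip": 0}, {"xyz": [-5, -34, 3], "roll": -0.013, "grip": 0}, {"xyz": [7, -31.5, 5], "roll": 0, "grip": 0}, {"xyz": [7, -31.5, 5], "roll": 0, "grip": 0}, {"xyz": [7, -31.5, 5], "roll": 0, "grip": 0}]'

```text
time_s: 34.28
position: [0.4496, -0.1532, 0.2106]
tcp_rot: [[-0.997, 0.072, -0.004], [0.072, 0.997, 0.003], [0.005, 0.003, -1.0]]
force: [0.6, 0.6, 0.5]
opening: 0.004
grasp_force: 0.0
```

Call:
move_arm --increments '[{"xyz": [7, -31.5, 5], "roll": 0, "grip": 0}, {"xyz": [7, -31.5, 5], "roll": 0, "grip": 0}, {"xyz": [7, -31.5, 5], "roll": 0, "grip": 0}, {"xyz": [0, 0, 0], "roll": 0, "grip": 0}, {"xyz": [0, 0, 0], "roll": 0, "grip": 0}]'

```text
time_s: 34.7
position: [0.4222, -0.2457, 0.1957]
tcp_rot: [[-0.997, 0.076, -0.004], [0.076, 0.997, 0.004], [0.004, 0.004, -1.0]]
force: [-0.2, 0.8, 1.0]
opening: 0.009
grasp_force: 0.0
```

Call:
move_arm --increments '[{"xyz": [0, 0, 0], "roll": 0, "grip": 0}, {"xyz": [0, 0, 0], "roll": 0, "grip": 0}, {"xyz": [0, 0, 0], "roll": 0, "grip": 0}]'

```text
time_s: 34.95
position: [0.4239, -0.2438, 0.1977]
tcp_rot: [[-0.998, 0.07, -0.001], [0.07, 0.998, 0.001], [0.001, 0.001, -1.0]]
force: [0.5, -0.3, -0.0]
opening: 0.003
grasp_force: 0.0
```

Run:
```python
from h import *
p,d,t=cap('wrist'); x,C=flat(cloud(d,t,'wrist'),p); meas(x,C,['ball'])
plan([((.424,-.2445,.130),20)],0,yaw=86)
```

```text
ball 723 [ 0.39273584 -0.2427623   0.14356151] [ 393.6 -242.9] [17.4 17.8] 86.5
to [ 0.424  -0.2445  0.13  ] 4 rows
{"xyz":[0.0, -0.1, 17.0],"roll":-0.000,"grip":0}
   x 4
```

Call:
move_arm --increments '[{"xyz": [0, 1, 20], "roll": 0, "grip": 0}, {"xyz": [0, 0, 20], "roll": 0, "grip": 0}, {"xyz": [0, 0, 20], "roll": 0, "grip": 0}, {"xyz": [0, 0, 6], "roll": 0, "grip": 0}, {"xyz": [0, 0, 0], "roll": 0, "grip": 0}]'

```text
time_s: 35.42
position: [0.4233, -0.2428, 0.1309]
tcp_rot: [[-0.998, 0.071, -0.003], [0.07, 0.998, 0.003], [0.003, 0.002, -1.0]]
force: [0.3, 0.6, 0.0]
opening: 0.007
grasp_force: 0.0
```

Call:
move_arm --increments '[{"xyz": [12, 0, 0], "roll": 0, "grip": 0}, {"xyz": [12, 0, 0], "roll": 0, "grip": 0}, {"xyz": [12, 0, 0], "roll": 0, "grip": 0}, {"xyz": [12, 0, 0], "roll": 0, "grip": 0}, {"xyz": [10, 0, 0], "roll": 0, "grip": 0}]'

```text
time_s: 35.83
position: [0.3671, -0.2412, 0.1335]
tcp_rot: [[-0.997, 0.071, 0.004], [0.071, 0.997, -0.004], [-0.004, -0.003, -1.0]]
force: [1.5, -1.1, -1.2]
opening: 0.003
grasp_force: 1.0
```

Call:
move_arm --increments '[{"xyz": [2, 0, 0], "roll": 0, "grip": 0}, {"xyz": [0, 0, 0], "roll": 0, "grip": 0}]'

```text
time_s: 36.0
position: [0.3641, -0.2404, 0.1328]
tcp_rot: [[-0.997, 0.072, 0.001], [0.072, 0.997, -0.001], [-0.001, -0.001, -1.0]]
force: [0.5, 0.5, 1.1]
opening: -0.002
grasp_force: 0.1
```

Call:
move_arm --increments '[{"xyz": [2, 0, 0], "roll": 0, "grip": 0}, {"xyz": [2, 0, 0], "roll": 0, "grip": 0}, {"xyz": [0, 0, 0], "roll": 0, "grip": 0}]'

```text
time_s: 36.25
position: [0.3607, -0.2401, 0.1321]
tcp_rot: [[-0.997, 0.072, 0.001], [0.072, 0.997, -0.001], [-0.001, -0.001, -1.0]]
force: [1.7, -0.8, -0.8]
opening: 0.006
grasp_force: 0.9
```

Call:
move_arm --increments '[{"xyz": [1.5, 0, 0], "roll": 0, "grip": 0}, {"xyz": [0, 0, 0], "roll": 0, "grip": 0}, {"xyz": [0, 0, 0], "roll": 0, "grip": 0}]'

```text
time_s: 36.5
position: [0.3604, -0.2402, 0.1322]
tcp_rot: [[-0.997, 0.073, 0.004], [0.073, 0.997, -0.001], [-0.004, -0.001, -1.0]]
force: [5.7, 1.6, -1.3]
opening: 0.005
grasp_force: 2.7
```

Stalled at 5.7 N, so the switch is at its off stop. Back off, rise and verify everything.

Call:
move_arm --increments '[{"xyz": [-15, 0, 0], "roll": 0, "grip": 0}, {"xyz": [-15, 0, -20], "roll": 0, "grip": 0}, {"xyz": [0, 0, -40], "roll": 0, "grip": 0}, {"xyz": [0, 0, -40], "roll": 0, "grip": 0}, {"xyz": [-20, 15, -30], "roll": 0, "grip": 0}]'

```text
time_s: 36.92
position: [0.4076, -0.2291, 0.2641]
tcp_rot: [[-0.997, 0.074, -0.003], [0.074, 0.997, -0.001], [0.003, -0.001, -1.0]]
force: [0.5, -0.0, -0.4]
opening: 0.004
grasp_force: 0.0
```

Call:
move_arm --increments '[{"xyz": [-20, 35, 0], "roll": 0, "grip": 0}, {"xyz": [-20, 35, 0], "roll": 0, "grip": 0}, {"xyz": [-20, 35, 0], "roll": 0, "grip": 0}, {"xyz": [-20, 35, 0], "roll": 0, "grip": 0}, {"xyz": [0, 35, 0], "roll": 0, "grip": 0}]'

```text
time_s: 37.33
position: [0.505, -0.0582, 0.262]
tcp_rot: [[-0.997, 0.071, 0.002], [0.071, 0.997, -0.001], [-0.002, -0.001, -1.0]]
force: [0.2, -0.4, 0.1]
opening: 0.005
grasp_force: 0.0
```

Call:
move_arm --increments '[{"xyz": [0, 0, 0], "roll": 0, "grip": 0}, {"xyz": [0, 0, 0], "roll": 0, "grip": 0}, {"xyz": [0, 0, 0], "roll": 0, "grip": 0}]'

```text
time_s: 37.58
position: [0.5012, -0.0595, 0.2617]
tcp_rot: [[-0.997, 0.071, -0.002], [0.071, 0.997, -0.0], [0.002, -0.001, -1.0]]
force: [-0.1, -0.8, -0.3]
opening: 0.008
grasp_force: 0.0
```

Run:
```python
from h import *
np.set_printoptions(precision=4,suppress=True)
for c in ['wrist','side']:
    p,d,t=cap(c,'f_'+c); x,C=flat(cloud(d,t,c),p); meas(x,C,['ball','tray'])
    for l in ['spool','helping_hand','heat_gun']: print(l,[(round(r['conf'],2),w(t,r['at'])) for r in bot.spot_in(l,c)[:1]])
```

```text
tray 6091 [0.4276 0.2094 0.0394] [436.9 215.7] [120.8 128.1] 81.0
ball 837 [ 0.3428 -0.2359  0.1428] [ 342.3 -237.5] [18.4 18.8] 66.9
spool [(0.86, array([ 0.4504, -0.0108,  0.0416]))]
helping_hand [(0.74, array([ 0.6238, -0.4033,  0.0168]))]
heat_gun []
tray 473 [0.4177 0.2131 0.0401] [438.  227.1] [149.7 128. ] 80.6
ball 57 [ 0.3404 -0.2425  0.1434] [ 339.9 -241.7] [14.5 17.2] 32.9
spool [(0.61, array([ 0.4526, -0.0205,  0.0398]))]
helping_hand [(0.96, array([ 0.6388, -0.4354,  0.0158]))]
heat_gun []
```

View pics/f_side.png

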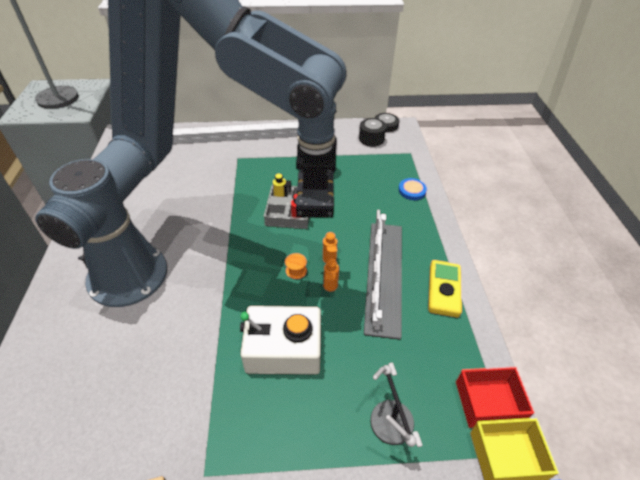

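The switch ball is back at its off position (245,318). Yellow (280,186) and red (296,203) stand in the tray, the rack is empty and the bystanders haven't moved. Handing in.

```bash
python3 -c "
from rig import bot
print(bot.hand_in())"
```

```text
the job is handed in; nothing more can be done
None
```

Job handed in, with no verdict returned: mixer on, yellow then red each held fully down on the pad for about 2 s and stood upright in the tray, mixer off; white and blue were absent, and the bystanders were left alone.

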